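Set up the tasting corner

ROBOT

A 7-joint arm with a two-finger parallel gripper is mounted at the origin on the work surface. World frame = base frame: x ahead of the robot, y to its left, z up, the work surface at z = 0. Lengths are in m, angles in rad, forces in N, time in s.
With the tool pointing down it reaches from about 0.425 to 0.925 m from the base axis. Payload 6.8 kg.
Tool frame: the origin (TCP) lies on the centre line of the jaws, within the pads' length; the fingertips stand bot.tip_reach ahead of it and the grasp point (between the pads) lies 3 mm ahead of it (bot.tip_reach is the distance from the TCP to the fingertips, in m); z points along the fingers, y is the line along which they close (so a half turn about z gives the same grasp; the last joint's range is limited). The gripper opens to 85 mm and grips with 20 to 120 N. Pads are 22 mm wide; open, the fingers measure 114 mm over their backs; the gripper's body (76 mm by 85 mm) begins 54 mm behind the grasp point. The pads swing forward as they close: fully open they stand 13 mm farther back than shut.
Start: joints at [1.036, 0.477, 0.022, 1.555, -0.011, 1.109, -0.083], TCP at [0.279, -0.614, 0.253] pointing down, gripper open.
Joint ranges: [-2.96, 2.96], [-0.34, 2.1], [-1.41, 1.46], [0.24, 2.44], [-1.37, 4.51], [0.17, 1.92], [-2.96, 2.96]. Speed limits (rad/s): [2.39, 2.39, 3.14, 3.14, 3.14, 3.14, 3.14].

INTERFACE

Orientations are given as a unit quaternion [w, x, y, z].
In Python, from station import bot gives the robot as it stands.
- The arm moves only by the tool jog_arm, never from a script. Its argument "deltas" is a list of rows, each a list of 7 numbers: the shift along the world's x, y, z in m, then the turn, a rotation vector about the world's x, y, z in rad, then the opening, from 0 (shut) to 1 (fully open). In form: [[x, y, z, rx, ry, rz, grip], ...]. A call has 1 to 10 rows; each row shifts and turns the commanded pose from where the row before left it; what a row does not reach is not made up. A row lasts 1/10 s, in which the tool goes at most 50 mm and 8.59 degrees, less where a joint would pass 70% of its speed; a pose out of reach is approached as far as the arm can. A call with a gripper value outside its range is refused whole. The fingers move at their own pace and stop on an object; "newtons" is the grip in N (left out, the last holds). Time passes only in rows, so rows that do not move let the fingers close. It gives the time, the measured TCP pose, the force, the opening and the grip force at its end, in the units of the state.
- bot.get_obs(): the state, without advancing time (a new reading comes with each control period).
- bot.read_camera(name): name is "scene" or "side" or "wrist"; returns a dict with "img" (400x640x3 uint8, red, green, blue), "K" (3x3 intrinsics, pixels), "eye" and "attitude" of the camera in the world. Camera axes: x right, y down, z forward; pixel columns grow to the right and rows downward; lengths in m; the calibration is good to about 2 mm. A picture is of the moment at which its call begins. There is no depth.
- bot.hand_in(): hands the job in; it is judged then, once.
The state is a dict: "t": time; "q": joint angles; "joint_vel": joint speeds; "joint_torque": joint torques, N m; "eef_pos": TCP position; "tool_rot": TCP orientation; "contact_force": force on the tool from outside, world axes, zero at the start; "torque": the same for the moment, N m; "gripper_width": opening from 0.0 (shut) to 1.0 (fully open); "grasp_force": force on a finger pad.
Only numpy, scipy, OpenCV 4.12 (cv2) and the standard library are available. Lean on these libraries where they do the work, as an engineer would, in place of code of your own. Each camera call takes 0.05 s, during which the arm holds its last target. There are 200 camera calls.

TASK

Get the tasting corner ready: swing the lamp arm well clear of the slatted board, round to the side where the jars stand, then hang every tray on the board by tipping its hook into the groove and lowering its front until it hangs fully seated and level, and press both jar lids fully home. When all that is done, swing the lamp arm back over the place in front of the board. Leave the other things on the table standing where they are.

Things in the scene. Friction and masses are not known exactly. Their poses are not given: they have to be found in the camera images.
- board: upright dark wooden slatted board, 394 mm wide, 198 tall, 50 deep, fixed, on the left of the table. Origin: centre of its underside; z up, y along it, x into the board (front face at x = -25 mm looks along -x). One groove runs level along the front, open from z = 125 mm (top of lower slats) to 153 mm (bottom of top slat, which ends at 198 mm); y from -185 to 185 mm
- groove (a point): mid-length of the board's groove, on the front face at the top edge of the lower slats (board frame -25, 0, 125 mm); axes as the board's. Slats above and below the groove are 8 mm thick; behind them is a hollow 37 mm deep, open from z = 90 mm up, with room for a tray's hook. Trays may hang in any order anywhere along the groove, centres 100 mm apart or more
- tray1: light wooden hook-on tray (may be absent; all alike), 0.17-0.35 kg, standing on the table; 115 mm long (x), 75 wide (y), rim 35 high. Origin: centre of its underside; z up, x towards its hooked back. Grip rib 12 mm thick along its middle (x -51 to 51 mm, top z = 88). Back wall to z = 65, back face x = 57.5; from its top a steel hook 50 mm wide: 17 mm back, then up to z = 96
- tray1_hook (a point): where the hook's tongue underside meets the wall's back face (tray frame 57.5, 0, 60 mm); when hung, at the lower slats' top front edge. Tongue z 60-65, x 57.5-74.5; lip x 69.5-74.5, z 60-96 mm. With the tray's front raised 40 degrees the lip passes the groove and up behind the top slat; lowering the front seats it: tongue on lower slats, wall against them, level to a few degrees
- tray2: light wooden hook-on tray (may be absent; all alike), 0.17-0.35 kg, standing on the table; 115 mm long (x), 75 wide (y), rim 35 high. Origin: centre of its underside; z up, x towards its hooked back. Grip rib 12 mm thick along its middle (x -51 to 51 mm, top z = 88). Back wall to z = 65, back face x = 57.5; from its top a steel hook 50 mm wide: 17 mm back, then up to z = 96
- tray2_hook (a point): where the hook's tongue underside meets the wall's back face (tray frame 57.5, 0, 60 mm); when hung, at the lower slats' top front edge. Tongue z 60-65, x 57.5-74.5; lip x 69.5-74.5, z 60-96 mm. With the tray's front raised 40 degrees the lip passes the groove and up behind the top slat; lowering the front seats it: tongue on lower slats, wall against them, level to a few degrees
- tray3: light wooden hook-on tray (may be absent; all alike), 0.17-0.35 kg, standing on the table; 115 mm long (x), 75 wide (y), rim 35 high. Origin: centre of its underside; z up, x towards its hooked back. Grip rib 12 mm thick along its middle (x -51 to 51 mm, top z = 88). Back wall to z = 65, back face x = 57.5; from its top a steel hook 50 mm wide: 17 mm back, then up to z = 96
- tray3_hook (a point): where the hook's tongue underside meets the wall's back face (tray frame 57.5, 0, 60 mm); when hung, at the lower slats' top front edge. Tongue z 60-65, x 57.5-74.5; lip x 69.5-74.5, z 60-96 mm. With the tray's front raised 40 degrees the lip passes the groove and up behind the top slat; lowering the front seats it: tongue on lower slats, wall against them, level to a few degrees
- lamp_axis (a point): point on the upright hinge axis of the lamp arm, on its post (24 mm thick, foot 120 mm across)
- lamp_peg (a point): top centre of the round upright grip peg (22 mm thick, 50 mm tall, standing on the arm, top 304 mm above the table), 150 mm from the hinge axis. The arm is a level bar 24 mm wide, 280 mm long, its top 254 mm and its underside 236 mm above the table
- lamp_head (a point): centre of the flat round lamp head (90 mm across, underside about 230 mm above the table) at the arm's end, 290 mm from the hinge axis
- lamp (a joint): angle of the lamp arm in rad: near 0 (up to 0.4) it reaches over the place in front of the board; it grows counter-clockwise from above as the arm swings towards the robot and then to the jar side (the right); 1.5 and more is clear, about 1.9 leaves most room; stops at -0.15 and 2.1. Slight friction: it stays where it is left
- jar1_top (a point): top centre of the wooden knob (40 mm across, 22 mm tall) on the cork lid (92 mm across) of jar 1, a heavy glass jar 90 mm across and 110 mm tall that does not move; it is 144 mm above the table when the lid is home, up to 159 mm when not
- jar1_lid (a joint): how far the cork lid of jar 1 is pushed in (m): 0 fully raised, 0.015 home, flat on the glass rim. It slides straight down against about 6 N of friction and stays where it is left
- jar2_top (a point): top centre of the wooden knob (40 mm across, 22 mm tall) on the cork lid (92 mm across) of jar 2, a heavy glass jar 90 mm across and 110 mm tall that does not move; it is 144 mm above the table when the lid is home, up to 159 mm when not
- jar2_lid (a joint): how far the cork lid of jar 2 is pushed in (m): 0 fully raised, 0.015 home, flat on the glass rim. It slides straight down against about 6 N of friction and stays where it is left
- candle: bystander: thick white candle on a small foot, 52 mm thick, 75 mm tall; origin at the centre of its underside
- coaster: bystander: round cork coaster, 100 mm across, 12 mm thick; origin at the centre of its underside
- bowl: bystander: terracotta bowl, 100 mm across, 45 mm tall; origin at the centre of its underside
- cup: bystander: white ceramic cup, 68 mm across, 70 mm tall; origin at the centre of its underside
- cards: bystander: stack of paper cards 110 x 75 x 30 mm; origin at the centre of its underside
Not all that is in view belongs to the job. Leave any pink look-alike of the tray3 alone. Leave any yellow look-alike of the part that bears jar1_top alone.

How it is judged:
On the way, in this order (a step that is already met when the one before it is completed fails the run):
1. the lamp arm is swung clear of the board (joint beyond 1.5) (value of joint lamp above 1.5 rad), for 0.2 s.
2. every tray hangs seated in the groove and both jar lids are home, the lamp arm still clear (x of tray1_hook in the frame of groove between -0.007 and 0.005 m and z of tray1_hook in the frame of groove between -0.005 and 0.006 m and y of tray1_hook in the frame of groove between -0.16 and 0.16 m and angle between each of tray1, tray2, tray3's own z axis and vertical below 0.12 rad and x of tray2_hook in the frame of groove between -0.007 and 0.005 m and z of tray2_hook in the frame of groove between -0.005 and 0.006 m and y of tray2_hook in the frame of groove between -0.16 and 0.16 m and x of tray3_hook in the frame of groove between -0.007 and 0.005 m and z of tray3_hook in the frame of groove between -0.005 and 0.006 m and y of tray3_hook in the frame of groove between -0.16 and 0.16 m and linear speed of each of tray1, tray2, tray3 below 0.02 m/s and value of joint each of jar1_lid, jar2_lid above 0.012 m and value of joint lamp above 1.3 rad), for 0.2 s.
3. the lamp arm is back over the place in front of the board (value of joint lamp below 0.45 rad), for 0.2 s.
At the end, for the whole second after the job is handed in: Every tray present hangs on the board: its hook point within about 5 mm of the groove's lower front edge (depth -7 to 5 mm, height -5 to 6 mm, within 160 mm of the groove's middle along it), level within 0.12 rad and at rest; both lids pushed in more than 12 of 15 mm; lamp joint below 0.45 (x of tray1_hook in the frame of groove between -0.007 and 0.005 m and z of tray1_hook in the frame of groove between -0.005 and 0.006 m and y of tray1_hook in the frame of groove between -0.16 and 0.16 m and angle between each of tray1, tray2, tray3's own z axis and vertical below 0.12 rad and x of tray2_hook in the frame of groove between -0.007 and 0.005 m and z of tray2_hook in the frame of groove between -0.005 and 0.006 m and y of tray2_hook in the frame of groove between -0.16 and 0.16 m and x of tray3_hook in the frame of groove between -0.007 and 0.005 m and z of tray3_hook in the frame of groove between -0.005 and 0.006 m and y of tray3_hook in the frame of groove between -0.16 and 0.16 m and linear speed of each of tray1, tray2, tray3 below 0.02 m/s and value of joint each of jar1_lid, jar2_lid above 0.012 m and value of joint lamp below 0.45 rad); the robot touches nothing.
It fails at once if a bystander is knocked over or shoved more than 80 mm (angle between any of candle, coaster, bowl, cup, cards's own z axis and vertical above 0.7 rad or distance of any of candle, coaster, bowl, cup, cards from where it was at the start of the episode above 0.08 m).
Of tray1, tray2, tray3 only 2 to 3 are there at a start; the rules pass over those that are not, and their reading is None.
At some moment in a run one of tray1, tray2, tray3 may be knocked a few centimetres aside while the robot is not near it.
It also fails if it takes over 210 s, if anything falls off the work surface, if the arm or the gripper's body presses on something with over 40 N, if the wrist force passes 120 N, or if a joint passes its speed limit or range.

## Working session

There is one attempt and no reset: what is moved stays moved. The work goes in short steps, Python scripts to look and compute and a tool call to move; the robot and the scene stay as the last step left them, time stands still between calls to the robot, and variables do not carry over. Pictures are saved under pics/ and viewed, at most 14 in all, crops included, and the job is handed in when it is done.

Besides the shell and the picture viewer there is one more tool, called after "Emit:" as name(argument=value, ...) on one line, values as JSON. jog_arm: Moves the arm, as the interface text tells. Its arguments: {"type":"object","properties":{"deltas":{"type":"array"},"newtons":{"type":"number"}},"required":["deltas"]}

```bash
ls; mkdir -p pics; cat > h.py <<'E'
import numpy as np, cv2
from station import bot
from scipy.spatial.transform import Rotation as R
def cam(n,save=None):
    c=bot.read_camera(n)
    if save: cv2.imwrite('pics/'+save,c['img'][:,:,::-1])
    return c
def rot(c):
    a=np.array(c['attitude'],float)
    return a if a.shape==(3,3) else R.from_quat(a[[1,2,3,0]]).as_matrix()
def ray(c,u,v):
    d=rot(c)@np.linalg.inv(np.array(c['K']))@np.array([u,v,1.]); return np.array(c['eye']),d/np.linalg.norm(d)
def onz(c,u,v,z):
    e,d=ray(c,u,v); return e+d*(z-e[2])/d[2]
def tri(c1,p1,c2,p2):
    e1,d1=ray(c1,*p1);e2,d2=ray(c2,*p2)
    s=np.linalg.lstsq(np.c_[d1,-d2],e2-e1,rcond=None)[0]
    a,b=e1+d1*s[0],e2+d2*s[1]; return (a+b)/2,np.linalg.norm(a-b)
def proj(c,p):
    q=np.array(c['K'])@rot(c).T@(np.array(p)-np.array(c['eye'])); return q[:2]/q[2]
E
python3 - <<'E'
from h import *
for n in ['scene','side','wrist']:
    c=cam(n,n+'0.png'); print(n,c['K'],c['eye'],c['attitude'])
print(bot.get_obs(),bot.tip_reach)
E
```

```text
pics
scene [[441.02354493   0.         317.67449434]
 [  0.         441.02354493 188.68684465]
 [  0.           0.           1.        ]] [1.10389685 0.42155718 1.3708785 ] [-0.12373469  0.43038945  0.85589687 -0.25864106]
side [[509.26588206   0.         320.16021598]
 [  0.         509.26588206 197.13452896]
 [  0.           0.           1.        ]] [ 0.42692252 -1.3995641   1.0861876 ] [-0.48014884  0.87669562 -0.026013    0.0136093 ]
wrist [[282.55115128   0.         319.55443514]
 [  0.         282.55115128 201.99748485]
 [  0.           0.           1.        ]] [ 0.345217   -0.58545272  0.37319913] [ 0.12051266  0.83252645 -0.53505031 -0.07808698]
{'t': 0.15, 'q': array([ 1.03589623,  0.47762476,  0.02236404,  1.55621766, -0.011518  ,
        1.1093261 , -0.08313471]), 'joint_vel': array([-2.61879653e-04, -1.91180704e-03, -9.55172600e-05, -4.87843383e-03,
        3.16290584e-04,  3.19209050e-04, -1.61155654e-03]), 'joint_torque': array([ 2.58651497e-03, -5.96929228e+01,  1.61017690e+00, -2.81493938e+01,
        1.26850701e-02,  6.59911035e-03, -5.35168155e-06]), 'eef_pos': array([ 0.27923385, -0.61405811,  0.25254245]), 'tool_rot': array([-6.95965906e-04,  9.77320501e-01,  2.11764288e-01, -1.98884842e-04]), 'contact_force': array([-0.23484865,  0.67143431,  0.47852866]), 'torque': array([0.0250274 , 0.03310788, 0.01517247]), 'grasp_force': 0.0, 'gripper_width': 0.9958678917285898} 0.022
```

View pics/scene0.png

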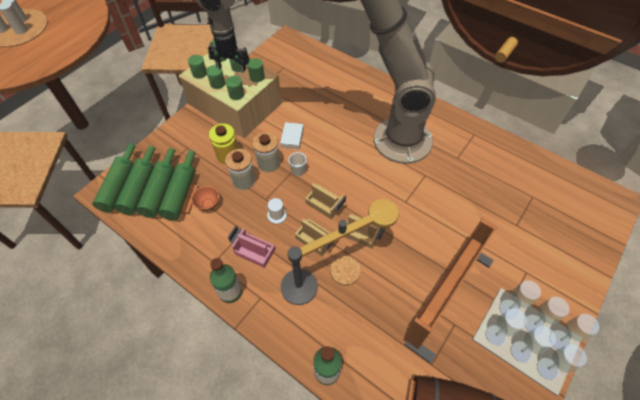

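View pics/side0.png

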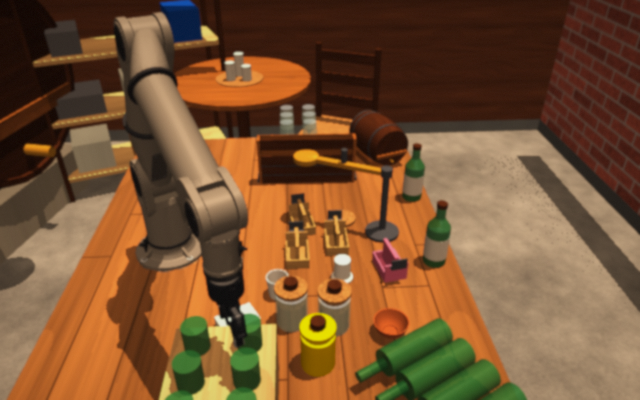

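The scene view shows three wooden trays at (325,198), (313,235) and (362,230), and a pink decoy at (252,246). The jars are at (240,168) and (266,152), with a yellow decoy at (223,143). The lamp post is at (297,270) with the peg at (343,227), and the board runs from (487,230) to (415,335). I'll enlarge these.

```bash
python3 - <<'E'
from h import *
a=cv2.imread('pics/scene0.png')[110:350,190:510]; cv2.imwrite('pics/s1.png',cv2.resize(a,None,fx=2.5,fy=2.5,interpolation=cv2.INTER_CUBIC))
a=cv2.imread('pics/side0.png')[120:345,240:480]; cv2.imwrite('pics/d1.png',cv2.resize(a,None,fx=2.6,fy=2.6,interpolation=cv2.INTER_CUBIC))
E
```

```text
(no output)
```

View pics/s1.png

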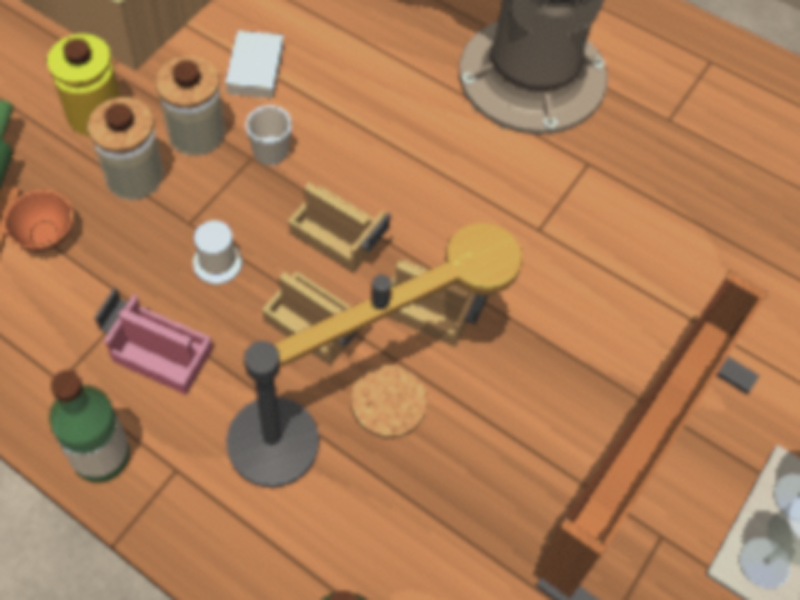

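View pics/d1.png

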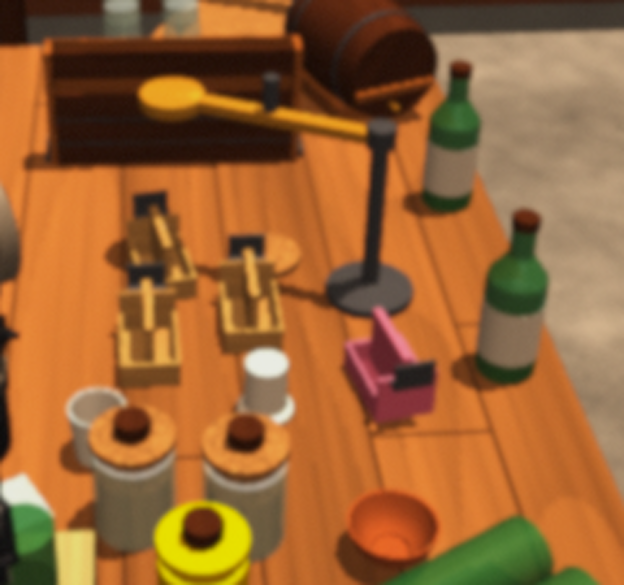

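```bash
cat >> h.py <<'E'
from types import SimpleNamespace
SC=dict(K=[[441.02354493,0,317.67449434],[0,441.02354493,188.68684465],[0,0,1]],eye=[1.10389685,0.42155718,1.3708785],attitude=[-0.12373469,0.43038945,0.85589687,-0.25864106])
SD=dict(K=[[509.26588206,0,320.16021598],[0,509.26588206,197.13452896],[0,0,1]],eye=[0.42692252,-1.3995641,1.0861876],attitude=[-0.48014884,0.87669562,-0.026013,0.0136093])
E
python3 - <<'E'
from h import *
np.set_printoptions(precision=4,suppress=True)
s=lambda u,v:(190+u/2.5,110+v/2.5); d=lambda u,v:(240+u/2.6,120+v/2.6)
P={'peg':((381,282),(271,76)),'axis':((262,350),(381,124)),'head':((484,254),(172,95)),'btopNear':((570,522),(300,40)),'btopFar':((728,278),(48,45)),
'jarA':((187,70),(132,420)),'jarB':((120,114),(246,430)),'Ahook':((380,224),(147,268)),'Bhook':((350,325),(247,240)),'Chook':((478,300),(150,198)),
'Aribfront':((310,188),(148,340)), 'Bribfront':((282,275),(253,320)),'Cribfront':((398,265),(185,285))}
for k,(a,b) in P.items(): print(k,*tri(SC,s(*a),SD,d(*b)))
for k,a,z in [('peg',s(381,282),.304),('axis',s(262,350),.26),('head',s(484,256),.245),('bN',s(570,522),.198),('bF',s(728,278),.198)]: print(k,onz(SC,*a,z))
E
```

```text
peg [0.597  0.1144 0.3032] 0.0027961223439132254
axis [0.729  0.0472 0.2665] 0.001088743940245015
head [0.4697 0.1743 0.2485] 0.0003781556278176527
btopNear [0.6717 0.4125 0.2096] 0.00011698931596528291
btopFar [0.2947 0.4189 0.2062] 0.010113363629679063
jarA [ 0.4069 -0.3542  0.1481] 0.001025571800269884
jarB [ 0.524  -0.3774  0.1491] 0.0018446648559267967
Ahook [ 0.4268 -0.0002  0.0908] 0.003701678735166246
Bhook [0.5672 0.0569 0.087 ] 0.008882428082450555
Chook [0.4389 0.1701 0.0868] 0.006668077889889571
Aribfront [ 0.425  -0.1218  0.0692] 0.0037378743417004023
Bribfront [ 0.5568 -0.0724  0.0565] 0.007580154228563751
Cribfront [0.4608 0.039  0.0432] 0.04008781568720691
peg [0.5988 0.1144 0.304 ]
axis [0.7262 0.0451 0.26  ]
head [0.4703 0.1749 0.245 ]
bN [0.6674 0.4124 0.198 ]
bF [0.2951 0.4179 0.198 ]
```

Emit:
jog_arm(deltas=[[0.016, 0.036, 0.03, 0, 0, 0.027, 1], [0.016, 0.036, 0.03, 0, 0, 0.027, 1], [0.016, 0.036, 0.03, 0, 0, 0.027, 1], [0.016, 0.036, 0.03, 0, 0, 0.027, 1], [0.016, 0.036, 0.01, 0, 0, 0.027, 1], [0.016, 0.036, 0, 0, 0, 0.027, 1], [0.016, 0.036, 0, 0, 0, 0.027, 1], [0.016, 0.036, 0, 0, 0, 0.027, 1], [0.016, 0.036, 0, 0, 0, 0.027, 1], [0.016, 0.036, 0, 0, 0, 0.027, 1]], newtons=30)

```text
t: 1.15
eef_pos: [0.4396, -0.2529, 0.3832]
tool_rot: [0.0, 0.94, 0.342, -0.0]
contact_force: [0.7, -0.7, -0.9]
gripper_width: 0.998
grasp_force: 0.0
```

Emit:
jog_arm(deltas=[[0.016, 0.036, 0, 0, 0, 0.027, 1], [0.016, 0.036, 0, 0, 0, 0.027, 1], [0.016, 0.036, 0, 0, 0, 0.027, 1], [0.016, 0.036, 0, 0, 0, 0.027, 1], [0.016, 0.036, 0, 0, 0, 0.027, 1], [0.016, 0.036, 0, 0, 0, 0.027, 1], [0.016, 0.036, 0, 0, 0, 0.027, 1], [0.016, 0.036, 0, 0, 0, 0.027, 1], [0.016, 0.036, 0, 0, 0, 0.027, 1], [0, 0, 0, 0, 0, 0, 1]])

```text
t: 2.15
eef_pos: [0.5837, 0.0761, 0.3827]
tool_rot: [-0.002, 0.89, 0.457, 0.001]
contact_force: [-0.8, 0.3, -0.1]
gripper_width: 0.998
grasp_force: 0.0
```

```bash
python3 - <<'E'
from h import *
c=cam('wrist','w1.png'); print(c['eye'],proj(c,[.598,.114,.304]),proj(c,[.728,.046,.26]))
print(bot.get_obs())
E
```

```text
[0.62606855 0.13315382 0.50369739] [303.75471221 165.84700813] [479.67799515 133.49807311]
{'t': 2.2, 'q': array([ 0.16547979,  0.28175517, -0.4983497 ,  1.57130354,  0.13567097,
        1.32407298, -0.9752655 ]), 'joint_vel': array([ 0.04106386, -0.02181509,  0.05434538,  0.021238  ,  0.01207205,
        0.0074909 ,  0.01175963]), 'joint_torque': array([ -1.87442254, -46.35104656,  -4.8253879 , -30.64689517,
        -0.17356176,  -0.13743787,  -0.14290128]), 'eef_pos': array([0.58340672, 0.07276299, 0.38269346]), 'tool_rot': array([-9.09563245e-04,  8.90410511e-01,  4.55157417e-01, -1.39154427e-04]), 'contact_force': array([ 0.16996401, -1.17425557, -0.68697995]), 'torque': array([ 0.00040279, -0.04297197,  0.00988754]), 'grasp_force': 0.0, 'gripper_width': 1.001474810233838}
```

View pics/w1.png

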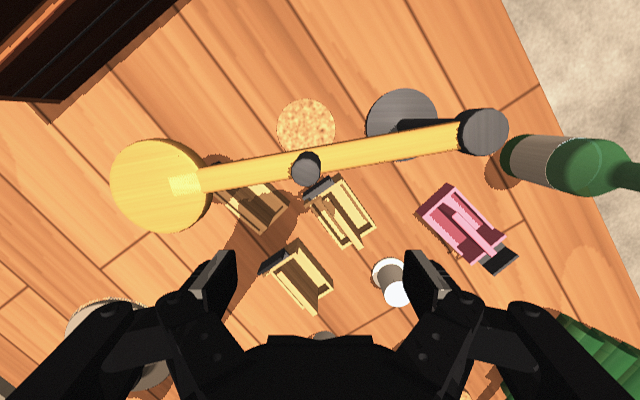

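The wrist view shows the peg top at (307,165), against a prediction of (304,166), so the calibration holds. I'll move over the peg, go down and close.

Emit:
jog_arm(deltas=[[0.015, 0.041, 0, 0, 0, 0, 1], [0, 0, 0, 0, 0, 0, 1], [0, 0, -0.03, 0, 0, 0, 1], [0, 0, -0.03, 0, 0, 0, 1], [0, 0, -0.032, 0, 0, 0, 1], [0, 0, 0, 0, 0, 0, 0], [0, 0, 0, 0, 0, 0, 0], [0, 0, 0, 0, 0, 0, 0], [0, 0, 0, 0, 0, 0, 0], [0, 0, 0, 0, 0, 0, 0]], newtons=30)

```text
t: 3.2
eef_pos: [0.5971, 0.1129, 0.2934]
tool_rot: [-0.001, 0.891, 0.454, 0.0]
contact_force: [-8.4, 2.4, 8.5]
gripper_width: 0.251
grasp_force: 30.8
```

```bash
python3 - <<'E'
from h import *
o=bot.get_obs(); print(o['eef_pos'],o['q'],o['gripper_width'],o['contact_force'])
p=np.array([.598,.114]); A=np.array([.728,.046]); v=p-A
print(np.linalg.norm(v),np.arctan2(v[1],v[0]))
a=np.arange(0,1.81,.1)
pts=A+np.array([[np.cos(t)*v[0]-np.sin(t)*v[1],np.sin(t)*v[0]+np.cos(t)*v[1]] for t in a])
print(np.round(np.diff(pts,axis=0),4).tolist())
E
```

```text
[0.59713538 0.11286416 0.29340225] [ 0.09675628  0.37791317 -0.50435898  1.64933471  0.19258928  1.16470755
 -1.08348379] 0.25082052945938793 [-8.37244393  2.37680512  8.48885727]
0.14671059948074644 2.659654401632167
[[-0.0061, -0.0133], [-0.0048, -0.0139], [-0.0034, -0.0143], [-0.0019, -0.0145], [-0.0005, -0.0147], [0.001, -0.0146], [0.0025, -0.0145], [0.0039, -0.0141], [0.0053, -0.0137], [0.0066, -0.0131], [0.0079, -0.0124], [0.0091, -0.0115], [0.0102, -0.0105], [0.0112, -0.0095], [0.0121, -0.0083], [0.0129, -0.0071], [0.0135, -0.0057], [0.014, -0.0044]]
```

Emit:
jog_arm(deltas=[[-0.0062, -0.0136, 0.001, 0, 0, 0.1, 0], [-0.0049, -0.0142, 0, 0, 0, 0.1, 0], [-0.0035, -0.0146, 0, 0, 0, 0.1, 0], [-0.0019, -0.0148, 0, 0, 0, 0.1, 0], [-0.0005, -0.015, 0, 0, 0, 0.1, 0], [0.001, -0.0149, 0, 0, 0, 0.1, 0], [0.0025, -0.0148, 0, 0, 0, 0.1, 0], [0.004, -0.0144, 0, 0, 0, 0.1, 0], [0.0054, -0.014, 0, 0, 0, 0.1, 0], [0.0067, -0.0133, 0, 0, 0, 0.1, 0]])

```text
t: 4.2
eef_pos: [0.6025, -0.0309, 0.2935]
tool_rot: [0.001, 0.563, 0.827, 0.003]
contact_force: [6.8, 7.6, -5.5]
gripper_width: 0.246
grasp_force: 31.1
```

Emit:
jog_arm(deltas=[[0.008, -0.0126, 0, 0, 0, 0.1, 0], [0.0093, -0.0117, 0, 0, 0, 0.1, 0], [0.0104, -0.0107, 0, 0, 0, 0.1, 0], [0.0114, -0.0097, 0, 0, 0, 0.1, 0], [0.0123, -0.0085, 0, 0, 0, 0.1, 0], [0.0131, -0.0072, 0, 0, 0, 0.1, 0], [0.0138, -0.0058, 0, 0, 0, 0.1, 0], [0, 0, 0, 0, 0, 0, 0]])

```text
t: 5.0
eef_pos: [0.6819, -0.0955, 0.2935]
tool_rot: [0.001, 0.245, 0.969, 0.003]
contact_force: [2.9, 8.1, -0.0]
gripper_width: 0.251
grasp_force: 31.9
```

Emit:
jog_arm(deltas=[[0, 0, 0, 0, 0, 0, 1], [0, 0, 0, 0, 0, 0, 1], [0, 0, 0, 0, 0, 0, 1], [0, 0, 0.03, 0, 0, 0, 1], [0, 0, 0.04, 0, 0, 0, 1], [-0.02, -0.03, 0.02, 0, 0, -0.12, 1], [-0.03, -0.04, 0, 0, 0, -0.12, 0], [-0.03, -0.04, 0, 0, 0, -0.12, 0], [-0.03, -0.04, 0, 0, 0, -0.12, 0], [-0.02, -0.05, 0, 0, 0, -0.12, 0]])

```text
t: 6.0
eef_pos: [0.5485, -0.297, 0.3835]
tool_rot: [0.001, 0.526, 0.851, -0.001]
contact_force: [1.3, 0.2, 0.3]
gripper_width: 0.333
grasp_force: 0.0
```

Emit:
jog_arm(deltas=[[-0.028, -0.05, -0.02, 0, 0, -0.12, 0], [0, -0.032, -0.03, 0, 0, -0.12, 0], [0, 0, -0.04, 0, 0, -0.12, 0], [0, 0, -0.04, 0, 0, -0.12, 0], [0, 0, -0.02, 0, 0, 0, 0], [0, 0, 0, 0, 0, 0, 0]])

```text
t: 6.6
eef_pos: [0.5254, -0.3685, 0.2326]
tool_rot: [-0.003, 0.711, 0.703, -0.001]
contact_force: [-0.6, 0.1, 0.6]
gripper_width: 0.002
grasp_force: 0.0
```

```bash
python3 - <<'E'
from h import *
c=cam('scene','s2.png');c2=cam('wrist'); 
a=cv2.resize(c['img'][110:350,190:510],(533,400),interpolation=cv2.INTER_CUBIC)
a=cv2.resize(c['img'][130:310,200:440],(800,600),interpolation=cv2.INTER_CUBIC);cv2.imwrite('pics/s2c.png',a[:,:,::-1])
print(proj(c,[.524,-.377,.149]),proj(c,bot.get_obs()['eef_pos']),bot.get_obs()['eef_pos'],bot.get_obs()['q'])
E
```

```text
[237.87474483 155.81884322] [234.52454635 141.49450327] [ 0.52788802 -0.36924559  0.23678508] [ 0.85330871  0.48344761 -0.47007406  1.62543079  0.24003643  1.08961535
  0.30696907]
```

View pics/s2c.png

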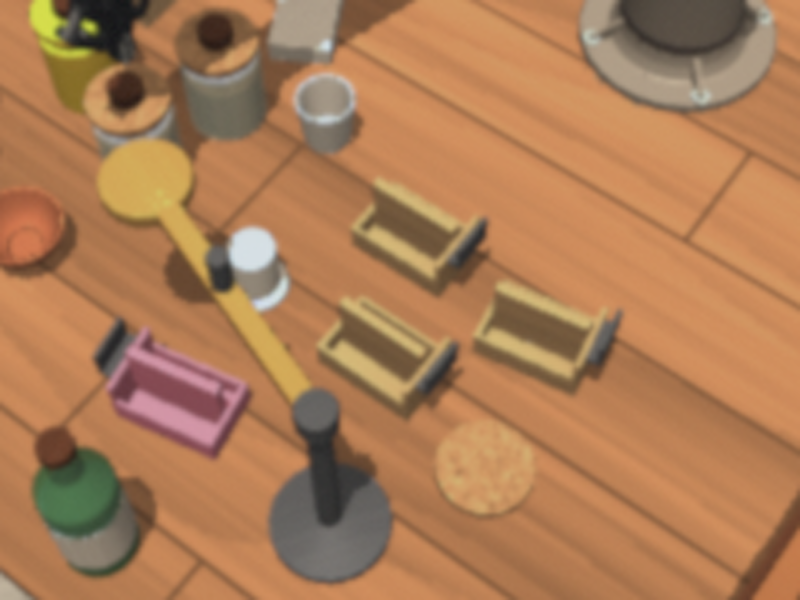

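The view shows the lamp clear and the trays unobstructed. The gripper at (115,38) is over the jar lid at (128,90). I'll press.

Emit:
jog_arm(deltas=[[-0.002, -0.004, -0.03, 0, 0, 0, 0], [0, 0, -0.02, 0, 0, 0, 0], [0, 0, -0.01, 0, 0, 0, 0], [0, 0, -0.007, 0, 0, 0, 0], [0, 0, -0.005, 0, 0, 0, 0], [0, 0, 0, 0, 0, 0, 0], [0, 0, 0, 0, 0, 0, 0]])

```text
t: 7.4
eef_pos: [0.5269, -0.3735, 0.1661]
tool_rot: [0.002, 0.711, 0.703, 0.0]
contact_force: [-1.5, -0.5, 7.4]
gripper_width: 0.0
grasp_force: 3.2
```

Emit:
jog_arm(deltas=[[0, 0, -0.003, 0, 0, 0, 0], [0, 0, 0, 0, 0, 0, 0], [0, 0, 0, 0, 0, 0, 0]])

```text
t: 7.7
eef_pos: [0.5271, -0.3736, 0.1659]
tool_rot: [0.002, 0.711, 0.703, -0.0]
contact_force: [-7.6, 3.5, 24.4]
gripper_width: -0.003
grasp_force: 12.2
```

Emit:
jog_arm(deltas=[[0, 0, -0.003, 0, 0, 0, 0], [0, 0, 0, 0, 0, 0, 0], [0, 0, 0, 0, 0, 0, 0]])

```text
t: 8.0
eef_pos: [0.5273, -0.3736, 0.1657]
tool_rot: [0.003, 0.711, 0.703, -0.0]
contact_force: [-14.9, 7.6, 42.2]
gripper_width: 0.001
grasp_force: 21.1
```

Lid B is home: the force is hard and the tip is at 0.144. Next is the other jar.

Emit:
jog_arm(deltas=[[0, 0, 0.04, 0, 0, 0, 0], [0, 0, 0.04, 0, 0, 0, 0], [-0.04, 0.006, 0, 0, 0, 0, 0], [-0.04, 0.007, 0, 0, 0, 0, 0], [-0.04, 0.007, 0, 0, 0, 0, 0], [0, 0, 0, 0, 0, 0, 0], [0, 0, -0.03, 0, 0, 0, 0], [0, 0, -0.02, 0, 0, 0, 0], [0, 0, -0.01, 0, 0, 0, 0], [0, 0, -0.006, 0, 0, 0, 0]])

```text
t: 9.0
eef_pos: [0.4061, -0.3527, 0.1719]
tool_rot: [-0.0, 0.711, 0.703, 0.0]
contact_force: [-3.6, 2.9, 7.3]
gripper_width: -0.004
grasp_force: 3.2
```

Emit:
jog_arm(deltas=[[0, 0, -0.004, 0, 0, 0, 0], [0, 0, -0.004, 0, 0, 0, 0], [0, 0, -0.003, 0, 0, 0, 0], [0, 0, 0, 0, 0, 0, 0], [0, 0, 0, 0, 0, 0, 0]])

```text
t: 9.5
eef_pos: [0.4065, -0.3528, 0.1657]
tool_rot: [0.001, 0.711, 0.703, -0.001]
contact_force: [-13.0, 9.8, 38.6]
gripper_width: 0.001
grasp_force: 19.5
```

Emit:
jog_arm(deltas=[[0, 0, 0.045, 0, 0, 0, 1], [0, 0.0, 0.045, 0, 0, 0, 1], [0.01, 0.04, 0.045, 0, 0, 0, 1], [0.01, 0.045, 0.045, 0, 0, 0, 1], [0.01, 0.045, 0.04, 0, 0, 0, 1], [0.01, 0.045, 0.04, 0, 0, 0, 1], [0.01, 0.045, 0.0, 0, 0, 0, 1], [0.01, 0.045, 0, 0, 0, 0, 1], [0, 0.045, 0, 0, 0, 0, 1], [0, 0.045, 0, 0, 0, 0, 1]])

```text
t: 10.5
eef_pos: [0.4585, -0.0291, 0.3894]
tool_rot: [0.001, 0.711, 0.704, 0.001]
contact_force: [-0.5, -1.0, 0.7]
gripper_width: 1.001
grasp_force: 0.0
```

Emit:
jog_arm(deltas=[[0, 0, 0, 0, 0, 0, 1], [0, 0, 0, 0, 0, 0, 1]])

```text
t: 10.7
eef_pos: [0.4585, -0.0302, 0.3892]
tool_rot: [0.001, 0.71, 0.704, 0.0]
contact_force: [0.3, -1.7, 0.3]
gripper_width: 1.001
grasp_force: 0.0
```

```bash
python3 - <<'E'
from h import *
o=bot.get_obs(); print(o['eef_pos'],o['q'])
c=cam('wrist','w2.png'); print(repr(c)[-400:]); cv2.imwrite('pics/w2b.png',cv2.resize(c['img'],(800,500),interpolation=cv2.INTER_CUBIC)[:,:,::-1])
E
```

```text
[ 0.45849205 -0.03015764  0.3892333 ] [ 0.68071517  0.05450776 -0.76754384  1.81628138  0.04053368  1.28434502
 -0.10510363]
, 195, 167],
        [217, 194, 167],
        [214, 192, 164]]], shape=(400, 640, 3), dtype=uint8), 'K': array([[282.55115128,   0.        , 319.55443514],
       [  0.        , 282.55115128, 201.99748485],
       [  0.        ,   0.        ,   1.        ]]), 'eye': array([0.45902263, 0.04096182, 0.50995306]), 'attitude': array([ 1.44100390e-01,  9.89557656e-01, -3.23209538e-03,  5.26608896e-04])}
```

View pics/w2b.png

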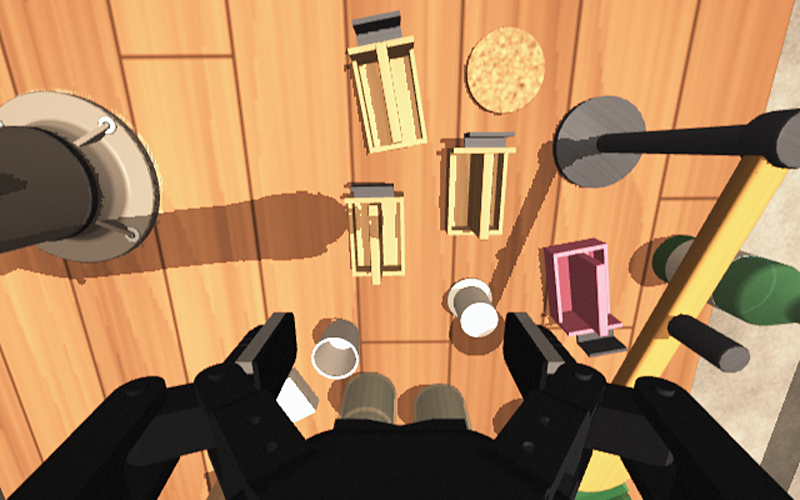

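The wrist view shows tray A at (376,235), B at (480,187) and C at (388,97), all with their hooks towards +y. I'll convert these to world points.

```bash
python3 - <<'E'
from h import *
np.set_printoptions(precision=4,suppress=True)
c=dict(K=[[282.55115128,0,319.55443514],[0,282.55115128,201.99748485],[0,0,1]],eye=[0.45902263,0.04096182,0.50995306],attitude=[1.44100390e-01,9.89557656e-01,-3.23209538e-03,5.26608896e-04])
w=lambda u,v,z:onz(c,u/1.25,v/1.25,z)[:2]
for n,f,b,l,r in [('A',(377,283),(374,205),(353,186),(395,187)),('B',(484,238),(488,152),(467,133),(514,134)),('C',(399,145),(380,45),(355,22),(400,13))]:
    F,B,L,Rr=w(*f,.088),w(*b,.088),w(*l,.096),w(*r,.096); d=B-F; e=Rr-L
    print(n,'F',F,'B',B,'len',np.linalg.norm(d),'yaw',np.arctan2(d[1],d[0])-np.pi/2,'lip',(L+Rr)/2,np.linalg.norm(e),'yaw',np.arctan2(e[1],e[0]), 'ctr->lip',np.linalg.norm((L+Rr)/2-(F+B)/2))
E
```

```text
A F [ 0.4301 -0.1251] B [ 0.429 -0.025] len 0.10010919137356167 yaw 0.011545498158601397 lip [ 0.4301 -0.0023] 0.04863033534951724 yaw -0.02999484385433305 ctr->lip 0.07279656813721086
B F [ 0.5634 -0.0667] B [0.5616 0.0353] len 0.10194342223490731 yaw 0.016914381134172096 lip [0.5612 0.0551] 0.05237497120001016 yaw -0.026307850745021268 ctr->lip 0.07086232497293148
C F [0.4594 0.0436] B [0.4399 0.1452] len 0.10346915940413726 yaw 0.18946181569652953 lip [0.4382 0.1682] 0.046760365636292725 yaw 0.1662926587114161 ctr->lip 0.07464296897525005
```

Sizes check out: ribs 100–103 mm and lips 47–52 mm. Next I'll tilt the wrist to look at the board.

Emit:
jog_arm(deltas=[[0, 0.02, 0, 0.13, 0, 0, 1], [0, 0.02, 0, 0.13, 0, 0, 1], [0, 0.02, 0, 0.13, 0, 0, 1], [0, 0.02, 0, 0.13, 0, 0, 1], [0, 0.02, 0, 0.13, 0, 0, 1], [0, 0, 0, 0, 0, 0, 1], [0, 0, 0, 0, 0, 0, 1]])

```text
t: 11.45
eef_pos: [0.4584, 0.0667, 0.3879]
tool_rot: [-0.226, 0.675, 0.666, 0.224]
contact_force: [0.3, -0.0, 0.8]
gripper_width: 1.0
grasp_force: 0.0
```

```bash
python3 - <<'E'
from h import *
import json
o=bot.get_obs(); print(o['eef_pos'],o['tool_rot'],o['q'])
c=cam('wrist'); json.dump({k:np.array(c[k]).tolist() for k in('K','eye','attitude')},open('w3.json','w')); cv2.imwrite('pics/w3.png',c['img'][:,:,::-1])
a=c['img'][:260]; a=np.clip(a.astype(float)*1.8,0,255).astype(np.uint8)
cv2.imwrite('pics/w3b.png',cv2.resize(a,(800,325),interpolation=cv2.INTER_CUBIC)[:,:,::-1])
for p in ([.3,.415,.198],[.67,.415,.198],[.48,.415,.125],[.48,.415,.153]): print(proj(c,p))
E
```

```text
[0.45838053 0.06672788 0.38793188] [-0.22594741  0.67489796  0.6659039   0.22367949] [ 0.81831294  0.13503594 -0.75547836  1.88686742 -0.58460713  1.25962312
  0.26510563]
[215.81748604  57.48734559]
[455.20976486  54.32039314]
[330.7037344   90.04699105]
[331.19629256  78.11893949]
```

View pics/w3b.png

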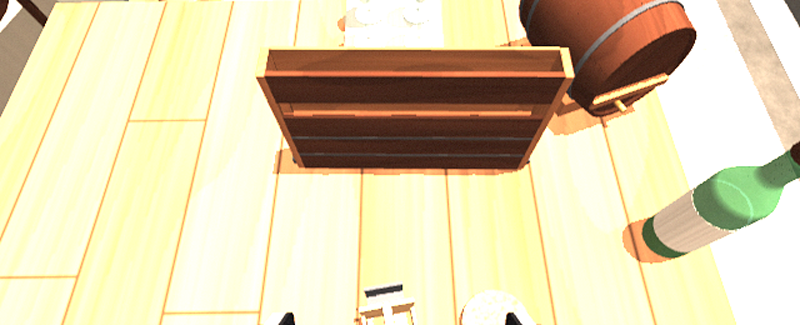

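The view shows the board's front top edge at (258,77)–(570,75), its ledge near v=116 and its foot near v=168. I'll extract the edges from brightness profiles.

```bash
python3 - <<'E'
from h import *
import json
np.set_printoptions(precision=4,suppress=True)
c=json.load(open('w3.json')); im=cv2.cvtColor(cv2.imread('pics/w3.png'),cv2.COLOR_BGR2GRAY).astype(float)
for x in (250,330,410):
    print(x,[(int(v)) for v in im[52:142,x-3:x+4].mean(1)])
for n,p,z in [('TL',(206.4,61.5),.198),('TR',(456.,60),.198),('foot',(330,134.5),0)]: print(n,onz(c,*p,z))
for x in (250,410):
  for v,z in ((60.8,.198),(93,.125),(134.5,0)): print(x,z,onz(c,x,v,z))
# scene cam board top: horizontal profile later
E
```

```text
250 [50, 50, 51, 50, 59, 77, 86, 88, 72, 39, 20, 23, 25, 25, 26, 26, 27, 30, 27, 27, 27, 27, 27, 26, 26, 26, 26, 26, 25, 24, 35, 47, 49, 51, 53, 54, 77, 104, 108, 90, 62, 51, 40, 28, 28, 27, 27, 26, 28, 27, 27, 25, 25, 25, 24, 25, 25, 35, 39, 31, 26, 27, 29, 29, 27, 27, 26, 27, 26, 25, 34, 39, 32, 25, 27, 26, 26, 25, 26, 26, 26, 21, 65, 110, 121, 120, 115, 177, 207, 205]
330 [50, 47, 49, 50, 54, 77, 90, 91, 75, 39, 19, 20, 23, 24, 24, 25, 25, 24, 24, 23, 26, 25, 25, 24, 25, 24, 24, 23, 25, 26, 34, 47, 52, 50, 51, 52, 69, 99, 113, 85, 51, 51, 42, 28, 28, 30, 30, 29, 29, 28, 28, 26, 26, 26, 24, 24, 23, 31, 36, 31, 24, 26, 24, 25, 24, 24, 25, 25, 24, 23, 25, 36, 38, 28, 25, 24, 24, 25, 25, 26, 26, 24, 34, 89, 118, 115, 109, 170, 201, 198]
410 [54, 57, 57, 58, 59, 82, 97, 96, 89, 55, 22, 24, 25, 24, 24, 25, 23, 21, 22, 23, 23, 23, 23, 24, 26, 26, 24, 25, 25, 24, 27, 41, 53, 56, 55, 52, 56, 94, 118, 106, 72, 46, 45, 32, 26, 27, 29, 29, 28, 28, 28, 29, 25, 25, 25, 26, 26, 28, 41, 40, 28, 25, 25, 24, 24, 24, 24, 26, 26, 26, 24, 34, 38, 31, 24, 26, 25, 25, 25, 26, 28, 28, 27, 55, 82, 114, 154, 167, 166, 165]
TL [0.2864 0.4071 0.198 ]
TR [0.6692 0.4035 0.198 ]
foot [0.482 0.406 0.   ]
250 0.198 [0.3535 0.4073 0.198 ]
250 0.125 [0.3359 0.4107 0.125 ]
250 0 [0.3064 0.4086 0.    ]
410 0.198 [0.5988 0.4031 0.198 ]
410 0.125 [0.6205 0.4062 0.125 ]
410 0 [0.6568 0.4035 0.    ]
```

```bash
python3 - <<'E'
from h import *
np.set_printoptions(precision=4,suppress=True)
im=cv2.cvtColor(cv2.imread('pics/w3.png'),cv2.COLOR_BGR2GRAY).astype(int)
for v in (64,70): print(v,im[v,198:222].tolist(),im[v,438:464].tolist())
c=cam('scene','s3.png'); g=cv2.cvtColor(c['img'],cv2.COLOR_RGB2GRAY).astype(int)
# sample along world y at z=.198 for given x
for x in (.36,.45,.6):
    ys=np.arange(.385,.475,.003); P=[proj(c,[x,y,.198]) for y in ys]
    v=cv2.remap(g.astype(np.float32),np.float32([[p[0] for p in P]]),np.float32([[p[1] for p in P]]),cv2.INTER_LINEAR)[0]
    print(x,[(round(float(y),3),int(q)) for y,q in zip(ys,v)])
cv2.imwrite('pics/s3c.png',cv2.resize(c['img'][210:360,390:510],(640,800)[:2] if 0 else (480,600),interpolation=cv2.INTER_CUBIC)[:,:,::-1])
E
```

```text
64 [205, 205, 203, 198, 196, 197, 198, 178, 59, 54, 56, 59, 58, 61, 55, 30, 29, 26, 30, 27, 26, 27, 29, 26] [28, 26, 26, 27, 28, 27, 28, 24, 25, 27, 26, 24, 27, 49, 55, 58, 58, 59, 57, 59, 37, 25, 19, 18, 22, 20]
70 [204, 201, 199, 195, 195, 194, 192, 199, 207, 211, 194, 60, 53, 57, 58, 61, 61, 46, 27, 25, 27, 28, 28, 27] [22, 25, 23, 23, 24, 23, 22, 23, 23, 36, 55, 54, 60, 60, 60, 61, 53, 27, 35, 19, 23, 21, 19, 20, 21, 19]
0.36 [(0.385, 159), (0.388, 159), (0.391, 159), (0.394, 159), (0.397, 159), (0.4, 158), (0.403, 159), (0.406, 154), (0.409, 143), (0.412, 111), (0.415, 81), (0.418, 68), (0.421, 67), (0.424, 72), (0.427, 76), (0.43, 77), (0.433, 78), (0.436, 76), (0.439, 76), (0.442, 73), (0.445, 72), (0.448, 66), (0.451, 58), (0.454, 70), (0.457, 108), (0.46, 137), (0.463, 150), (0.466, 153), (0.469, 153), (0.472, 152)]
0.45 [(0.385, 157), (0.388, 157), (0.391, 157), (0.394, 157), (0.397, 157), (0.4, 152), (0.403, 128), (0.406, 102), (0.409, 86), (0.412, 75), (0.415, 71), (0.418, 89), (0.421, 122), (0.424, 136), (0.427, 138), (0.43, 139), (0.433, 139), (0.436, 139), (0.439, 139), (0.442, 138), (0.445, 131), (0.448, 107), (0.451, 86), (0.454, 98), (0.457, 127), (0.46, 147), (0.463, 155), (0.466, 157), (0.469, 156), (0.472, 156)]
0.6 [(0.385, 154), (0.388, 154), (0.391, 154), (0.394, 154), (0.397, 143), (0.4, 115), (0.403, 93), (0.406, 85), (0.409, 79), (0.412, 77), (0.415, 94), (0.418, 126), (0.421, 137), (0.424, 138), (0.427, 138), (0.43, 139), (0.433, 138), (0.436, 138), (0.439, 138), (0.442, 130), (0.445, 102), (0.448, 84), (0.451, 98), (0.454, 126), (0.457, 144), (0.46, 151), (0.463, 152), (0.466, 151), (0.469, 152), (0.472, 151)]
```

View pics/s3c.png

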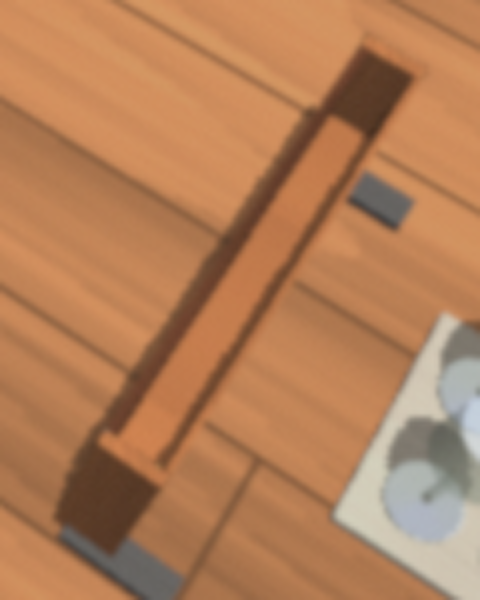

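Scene profiles give a back edge at y≈.452–.457, so the front is at ≈.402–.407. That agrees with the wrist view, which gives front y ≈ .4055−.018(x−.45). Now I'll plan the hooking path in 2D.

```bash
cat > plan.py <<'E'
import numpy as np, heapq
# mm; rel. to groove lower front edge, (y into board, z up); obstacles & tray parts as boxes [y0,y1,z0,z1]
OB=np.array([[0,8,-125,0],[0,50,-125,-35],[0,8,28,73],[45,50,-125,73]],float)
def parts(gx):
    g=gx-57.5
    return np.array([[0,17,0,5],[12,17,0,36],[-6.5,0,-60,5],[-115,0,-60,-25],[-108.5,-6.5,-60,28],[g-11,g+11,-5,75],[g-43,g+43,74,230]],float)
def edge(b,n=12):
    t=np.linspace(0,1,n); y0,y1,z0,z1=b
    return np.vstack([np.c_[y0+t*(y1-y0),0*t+z0],np.c_[y0+t*(y1-y0),0*t+z1],np.c_[0*t+y0,z0+t*(z1-z0)],np.c_[0*t+y1,z0+t*(z1-z0)]])
def sd(p,b):
    dy=np.maximum(b[0]-p[...,0],p[...,0]-b[1]); dz=np.maximum(b[2]-p[...,1],p[...,1]-b[3])
    return np.hypot(np.maximum(dy,0),np.maximum(dz,0))+np.minimum(np.maximum(dy,dz),0)
def plan(gx,ys=np.arange(-62,6,1.),zs=np.arange(-40,26,1.),ths=np.arange(0,49,2.)):
    P=parts(gx); E=np.vstack([edge(b) for b in P]); OE=np.vstack([edge(b,25) for b in OB])
    Y,Z=np.meshgrid(ys,zs,indexing='ij'); H=np.stack([Y,Z],-1)[:,:,None]
    C=np.empty((len(ths),)+Y.shape)
    for k,t in enumerate(np.radians(ths)):
        M=np.array([[np.cos(t),np.sin(t)],[-np.sin(t),np.cos(t)]]) # tray->board, front raised
        q=H+E@M.T; c=np.min([sd(q,b).min(-1) for b in OB],0)
        r=(OE-H)@M; c=np.minimum(c,np.min([sd(r,b).min(-1) for b in P],0)); C[k]=c
    C=np.minimum(C,6)
    goal=(0,int(np.argmin(abs(ys+2))),int(np.argmin(abs(zs-3))))
    best={goal:C[goal]}; par={goal:None}; pq=[(-C[goal],0,goal)]; done=set()
    while pq:
        c,d,n=heapq.heappop(pq)
        if n in done: continue
        done.add(n)
        if n[0]>=len(ths)-5 and n[1]==0: break
        for dk in(-1,0,1):
            for dy in(-1,0,1):
                for dz in(-1,0,1):
                    m=(n[0]+dk,n[1]+dy,n[2]+dz)
                    if m in done or not all(0<=m[i]<C.shape[i] for i in range(3)): continue
                    v=min(-c,C[m])
                    if v>best.get(m,-99): best[m]=v;par[m]=n;heapq.heappush(pq,(-v,d+1,m))
    path=[]
    while n: path.append((ths[n[0]],ys[n[1]],zs[n[2]],round(float(C[n]),1)));n=par[n]
    return path,best[goal],-c
if __name__=='__main__':
    for gx in(-38,-30):
        p,_,b=plan(gx); print(gx,'bottleneck',b,len(p)); print(p[::3])
E
time python3 plan.py
```

```text
-38 bottleneck 2.0 66
[(np.float64(40.0), np.float64(-62.0), np.float64(-35.0), 6.0), (np.float64(34.0), np.float64(-59.0), np.float64(-32.0), 6.0), (np.float64(28.0), np.float64(-56.0), np.float64(-29.0), 6.0), (np.float64(22.0), np.float64(-53.0), np.float64(-26.0), 6.0), (np.float64(16.0), np.float64(-50.0), np.float64(-23.0), 6.0), (np.float64(10.0), np.float64(-47.0), np.float64(-20.0), 6.0), (np.float64(4.0), np.float64(-44.0), np.float64(-17.0), 6.0), (np.float64(2.0), np.float64(-41.0), np.float64(-14.0), 6.0), (np.float64(8.0), np.float64(-38.0), np.float64(-11.0), 6.0), (np.float64(14.0), np.float64(-35.0), np.float64(-8.0), 6.0), (np.float64(20.0), np.float64(-32.0), np.float64(-5.0), 6.0), (np.float64(26.0), np.float64(-29.0), np.float64(-2.0), 3.7), (np.float64(32.0), np.float64(-26.0), np.float64(1.0), 2.8), (np.float64(38.0), np.float64(-23.0), np.float64(4.0), 3.1), (np.float64(38.0), np.float64(-20.0), np.float64(7.0), 2.9), (np.float64(36.0), np.float64(-17.0), np.float64(10.0), 2.4), (np.float64(34.0), np.float64(-14.0), np.float64(12.0), 2.5), (np.float64(28.0), n
[... 1006 characters left out ...]
6.0), np.float64(-29.0), np.float64(-2.0), 3.7), (np.float64(32.0), np.float64(-26.0), np.float64(1.0), 2.8), (np.float64(38.0), np.float64(-23.0), np.float64(4.0), 3.1), (np.float64(38.0), np.float64(-20.0), np.float64(7.0), 2.9), (np.float64(36.0), np.float64(-17.0), np.float64(10.0), 2.4), (np.float64(34.0), np.float64(-14.0), np.float64(12.0), 2.5), (np.float64(28.0), np.float64(-12.0), np.float64(10.0), 2.0), (np.float64(22.0), np.float64(-10.0), np.float64(9.0), 2.4), (np.float64(16.0), np.float64(-8.0), np.float64(7.0), 2.3), (np.float64(10.0), np.float64(-6.0), np.float64(5.0), 2.2), (np.float64(4.0), np.float64(-3.0), np.float64(3.0), 2.2)]
real	0m55.926s
user	0m52.280s
sys	0m3.463s
```

The planned path has 2–3 mm of clearance. I'll level the tool, align it with tray C and descend.

Emit:
jog_arm(deltas=[[0, 0, -0.02, -0.13, 0, 0, 1], [0, 0, -0.03, -0.13, 0, 0, 1], [0, 0, -0.03, -0.13, 0, 0, 1], [0, 0, -0.03, -0.13, 0, 0, 1], [0, 0, -0.03, -0.13, 0, 0, 1], [0, -0.005, -0.02, 0, 0, 0.1, 1], [-0.002, -0.005, -0.02, 0, 0, 0.09, 1], [0, 0, 0, 0, 0, 0, 1], [0, 0, 0, 0, 0, 0, 1]])

```text
t: 12.45
eef_pos: [0.4568, 0.0588, 0.2091]
tool_rot: [0.001, 0.642, 0.767, 0.0]
contact_force: [0.7, 0.1, -0.1]
gripper_width: 1.003
grasp_force: 0.0
```

```bash
cat >> h.py <<'E'
def st():
    o=bot.get_obs(); r=R.from_quat(np.array(o['tool_rot'])[[1,2,3,0]]); y=r.as_matrix()[:,1]; z=r.as_matrix()[:,2]
    print('t',round(o['t'],2),'pos',np.round(o['eef_pos'],4),'yline',round(float(np.arctan2(y[1],y[0])),3),'z',np.round(z,3),'tilt(rx)',round(float(np.arctan2(-z[1],-z[2])),3),'F',np.round(o['contact_force'],1),'q',np.round(o['q'],2),'w',round(o['gripper_width'],3),round(o['grasp_force'],1))
E
python3 - <<'E'
from h import *
st()
c=cam('wrist','w4.png')
print('ribF',proj(c,[.4594,.0436,.088]),'ribB',proj(c,[.4399,.1452,.088]))
g=c['img'][100:400,170:470]; cv2.imwrite('pics/w4c.png',cv2.resize(g,(600,600))[:,:,::-1])
E
```

```text
t 12.45 pos [0.4568 0.0588 0.2091] yline 0.177 z [ 0.002 -0.    -1.   ] tilt(rx) 0.0 F [ 0.7  0.1 -0.1] q [ 0.43  0.26 -0.79  2.06  0.24  0.91 -0.31] w 1.003 0.0
ribF [319.15759989 217.38091694] ribB [317.61866164  95.96889265]
```

View pics/w4c.png

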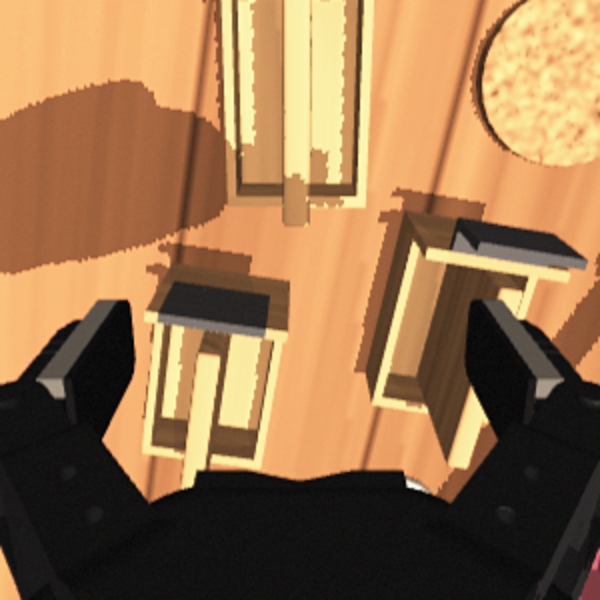

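The wrist view shows tray C's rib front top at about (318,212), against a prediction of 217, and the rib is parallel to the fingers. I'll refine the position.

```bash
python3 - <<'E'
from h import *
c=cam('wrist')
print(onz(c,318,212,.088), onz(c,317,101,.088)) 
im=c['img']; print([im[v,318].tolist() for v in range(180,222,2)])
E
```

```text
[0.45799483 0.04842743 0.088     ] [0.4405807  0.14146742 0.088     ]
[[251, 240, 171], [251, 240, 169], [251, 241, 170], [240, 212, 135], [201, 141, 90], [202, 145, 92], [202, 144, 92], [203, 146, 92], [199, 142, 89], [200, 141, 89], [202, 144, 92], [199, 140, 89], [202, 145, 93], [199, 142, 89], [201, 145, 93], [201, 145, 93], [185, 130, 82], [245, 171, 110], [243, 171, 108], [243, 172, 108], [244, 172, 108]]
```

Emit:
jog_arm(deltas=[[-0.001, 0.002, -0.04, 0, 0, 0, 1], [0, 0, -0.04, 0, 0, 0, 1], [0, 0, -0.03, 0, 0, 0, 1], [0, 0, -0.019, 0, 0, 0, 1], [0, 0, 0, 0, 0, 0, 0], [0, 0, 0, 0, 0, 0, 0], [0, 0, 0, 0, 0, 0, 0], [0, 0, 0, 0, 0, 0, 0], [0, 0, 0, 0, 0, 0, 0]], newtons=80)

```text
t: 13.45
eef_pos: [0.4557, 0.0605, 0.0801]
tool_rot: [0.001, 0.641, 0.767, 0.001]
contact_force: [-1.7, -0.9, 0.5]
gripper_width: 0.142
grasp_force: 0.1
```

```bash
python3 - <<'E'
from h import *
st()
E
```

```text
t 13.45 pos [0.4557 0.0605 0.0801] yline 0.179 z [ 0.002 -0.    -1.   ] tilt(rx) 0.0 F [-1.7 -0.9  0.5] q [ 0.28  0.47 -0.66  2.16  0.48  0.65 -0.53] w 0.142 0.1
```

Emit:
jog_arm(deltas=[[0, 0, 0, 0, 0, 0, 0], [0, 0, 0, 0, 0, 0, 0], [0, 0, 0.03, 0, 0, 0, 0], [0, 0, 0.04, 0, 0, 0, 0], [0.005, 0.03, 0.032, 0, 0, -0.04, 0], [0.005, 0.04, 0, 0, 0, -0.04, 0], [0.005, 0.04, 0, 0, 0, -0.04, 0], [0.008, 0.04, 0, 0, 0, -0.04, 0], [0.008, 0.04, 0, 0, 0, -0.037, 0], [0, 0, 0, 0, 0, 0, 0]])

```text
t: 14.45
eef_pos: [0.4855, 0.2575, 0.1822]
tool_rot: [-0.002, 0.711, 0.703, 0.002]
contact_force: [-0.9, 0.1, -1.0]
gripper_width: 0.126
grasp_force: 78.6
```

```bash
python3 - <<'E'
from h import *
st()
c=cam('wrist','w5.png')
g=c['img'][0:400,120:520]; cv2.imwrite('pics/w5c.png',cv2.resize(g,(600,600))[:,:,::-1])
E
```

```text
t 14.45 pos [0.4855 0.2575 0.1822] yline -0.012 z [ 0.001  0.006 -1.   ] tilt(rx) -0.006 F [-0.9  0.1 -1. ] q [-0.02  0.45 -0.74  1.89  0.37  0.94 -0.94] w 0.126 78.6
```

View pics/w5c.png

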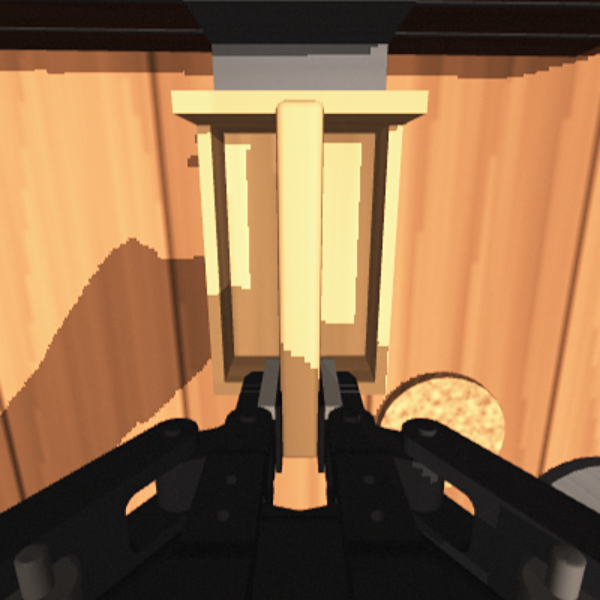

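The tray is held straight, with its wall top back edge at crop v≈92. Now I'll probe the board face gently with the lip.

```bash
python3 - <<'E'
from h import *
c=cam('wrist'); o=bot.get_obs(); z=o['eef_pos'][2]
print(o['eef_pos'],onz(c,319,61.3,z-.0151),onz(c,319,304,z+.0079),'lip top back?',[c['img'][v,300].mean().round() for v in range(0,66,2)])
E
```

```text
[0.48545653 0.25141982 0.18107949] [0.48652531 0.34895775 0.16597949] [0.48525372 0.24150457 0.18897949] lip top back? [np.float64(57.0), np.float64(23.0), np.float64(25.0), np.float64(25.0), np.float64(22.0), np.float64(24.0), np.float64(22.0), np.float64(26.0), np.float64(27.0), np.float64(24.0), np.float64(26.0), np.float64(24.0), np.float64(25.0), np.float64(25.0), np.float64(23.0), np.float64(76.0), np.float64(70.0), np.float64(145.0), np.float64(142.0), np.float64(141.0), np.float64(140.0), np.float64(136.0), np.float64(137.0), np.float64(140.0), np.float64(138.0), np.float64(141.0), np.float64(142.0), np.float64(142.0), np.float64(144.0), np.float64(143.0), np.float64(195.0), np.float64(215.0), np.float64(215.0)]
```

Emit:
jog_arm(deltas=[[0, 0.028, 0, 0, 0, -0.005, 0], [0, 0, 0, 0, 0, 0, 0], [0, 0, 0, 0, 0, 0, 0]])

```text
t: 14.85
eef_pos: [0.4859, 0.2773, 0.181]
tool_rot: [0.0, 0.715, 0.699, -0.001]
contact_force: [0.6, -0.3, -2.0]
gripper_width: 0.124
grasp_force: 78.5
```

Emit:
jog_arm(deltas=[[0, 0.003, 0, 0, 0, 0, 0], [0, 0, 0, 0, 0, 0, 0]])

```text
t: 15.05
eef_pos: [0.4862, 0.2805, 0.1811]
tool_rot: [0.0, 0.716, 0.698, -0.0]
contact_force: [-0.2, -0.7, -2.6]
gripper_width: 0.126
grasp_force: 78.5
```

Emit:
jog_arm(deltas=[[0, 0.002, 0, 0, 0, 0, 0], [0, 0, 0, 0, 0, 0, 0]])

```text
t: 15.25
eef_pos: [0.4861, 0.2834, 0.1812]
tool_rot: [0.0, 0.715, 0.699, 0.0]
contact_force: [0.2, 0.4, -2.1]
gripper_width: 0.123
grasp_force: 78.5
```

Emit:
jog_arm(deltas=[[0, 0.003, 0, 0, 0, 0, 0], [0, 0, 0, 0, 0, 0, 0]])

```text
t: 15.45
eef_pos: [0.486, 0.2871, 0.1812]
tool_rot: [-0.0, 0.715, 0.699, 0.0]
contact_force: [-1.0, -0.3, -0.3]
gripper_width: 0.126
grasp_force: 78.5
```

Emit:
jog_arm(deltas=[[0, 0.002, 0, 0, 0, 0, 0], [0, 0, 0, 0, 0, 0, 0]])

```text
t: 15.65
eef_pos: [0.486, 0.2889, 0.1812]
tool_rot: [-0.0, 0.715, 0.699, 0.0]
contact_force: [0.1, -0.2, -1.2]
gripper_width: 0.122
grasp_force: 78.5
```

Emit:
jog_arm(deltas=[[0, 0.002, 0, 0, 0, 0, 0], [0, 0, 0, 0, 0, 0, 0]])

```text
t: 15.85
eef_pos: [0.486, 0.2909, 0.1812]
tool_rot: [-0.0, 0.715, 0.699, 0.0]
contact_force: [0.1, -0.4, -1.2]
gripper_width: 0.127
grasp_force: 78.5
```

Emit:
jog_arm(deltas=[[0, 0.002, 0, 0, 0, 0, 0], [0, 0, 0, 0, 0, 0, 0]])

```text
t: 16.05
eef_pos: [0.486, 0.2929, 0.1812]
tool_rot: [-0.0, 0.715, 0.699, 0.0]
contact_force: [0.6, -0.2, -2.5]
gripper_width: 0.126
grasp_force: 78.5
```

Emit:
jog_arm(deltas=[[0, 0.002, 0, 0, 0, 0, 0], [0, 0, 0, 0, 0, 0, 0]])

```text
t: 16.25
eef_pos: [0.4861, 0.2932, 0.1808]
tool_rot: [0.001, 0.715, 0.699, -0.001]
contact_force: [0.1, -4.8, -0.5]
gripper_width: 0.125
grasp_force: 78.8
```

Emit:
jog_arm(deltas=[[0, 0.002, 0, 0, 0, 0, 0], [0, 0, 0, 0, 0, 0, 0]])

```text
t: 16.45
eef_pos: [0.4862, 0.2932, 0.1805]
tool_rot: [0.002, 0.716, 0.698, -0.003]
contact_force: [-0.9, -9.6, 2.6]
gripper_width: 0.127
grasp_force: 79.1
```

Emit:
jog_arm(deltas=[[0, 0.002, 0, 0, 0, 0, 0], [0, 0, 0, 0, 0, 0, 0]])

```text
t: 16.65
eef_pos: [0.4862, 0.2933, 0.1802]
tool_rot: [0.003, 0.716, 0.698, -0.004]
contact_force: [-2.7, -15.2, 5.1]
gripper_width: 0.126
grasp_force: 79.6
```

Contact is at TCP y=.2931. I'll back off, then compute the hooking waypoints.

Emit:
jog_arm(deltas=[[0, -0.03, 0, 0, 0, 0.006, 0], [0, -0.03, 0, 0, 0, 0, 0], [0, 0, 0, 0, 0, 0, 0], [0, 0, 0, 0, 0, 0, 0]])

```text
t: 17.05
eef_pos: [0.4863, 0.2385, 0.1814]
tool_rot: [-0.0, 0.714, 0.701, 0.0]
contact_force: [0.3, -0.4, -0.9]
gripper_width: 0.127
grasp_force: 78.5
```

```bash
cat > wp.py <<'E'
import sys; from h import *
WP=[(40,-56,-29),(38,-44,-17),(38,-32,-5),(38,-26,1),(38,-23,4),(38,-20,7),(36,-17,10),(34,-14,12),(28,-12,10),(22,-10,9),(16,-8,7),(10,-6,5),(4,-3,3),(0,-2,3)]
def wps(T0,u,w=.0201):
    out=[]
    for th,y,z in WP:
        t=np.radians(th); out.append([T0+y/1e3+u*np.cos(t)+w*np.sin(t)-u,.125+z/1e3-u*np.sin(t)+w*np.cos(t),-t])
    return np.array(out)
if __name__=='__main__':
    st(); o=bot.get_obs(); a=wps(float(sys.argv[1]),float(sys.argv[2]))
    print(np.round(a,4)); print('first',np.round(a[0]-[o['eef_pos'][1],o['eef_pos'][2],0],4)); print(np.round(np.diff(a,axis=0),4).tolist())
E
python3 wp.py .3101 -.0965
```

```text
t 17.05 pos [0.4863 0.2385 0.1814] yline -0.018 z [ 0.001  0.001 -1.   ] tilt(rx) -0.001 F [ 0.3 -0.4 -0.9] q [ 0.01  0.44 -0.73  1.91  0.36  0.93 -0.91] w 0.127 78.5
[[ 0.2896  0.1734 -0.6981]
 [ 0.2989  0.1833 -0.6632]
 [ 0.3109  0.1953 -0.6632]
 [ 0.3169  0.2013 -0.6632]
 [ 0.3199  0.2043 -0.6632]
 [ 0.3229  0.2073 -0.6632]
 [ 0.3233  0.208  -0.6283]
 [ 0.3238  0.2076 -0.5934]
 [ 0.3188  0.1981 -0.4887]
 [ 0.3147  0.1888 -0.384 ]
 [ 0.3114  0.1779 -0.2793]
 [ 0.3091  0.1666 -0.1745]
 [ 0.3087  0.1548 -0.0698]
 [ 0.3081  0.1481 -0.    ]]
first [ 0.0511 -0.0079 -0.6981]
[[0.0093, 0.0098, 0.0349], [0.012, 0.012, 0.0], [0.006, 0.006, 0.0], [0.003, 0.003, 0.0], [0.003, 0.003, 0.0], [0.0004, 0.0007, 0.0349], [0.0005, -0.0004, 0.0349], [-0.005, -0.0096, 0.1047], [-0.0042, -0.0093, 0.1047], [-0.0033, -0.0109, 0.1047], [-0.0023, -0.0114, 0.1047], [-0.0003, -0.0118, 0.1047], [-0.0006, -0.0067, 0.0698]]
```

Emit:
jog_arm(deltas=[[0, 0, 0.01, -0.14, 0, 0, 0], [0, 0, 0.01, -0.14, 0, 0, 0], [0, 0, 0, -0.14, 0, 0, 0], [0, 0.01, -0.01, -0.14, 0, 0, 0], [0, 0.02, -0.01, -0.138, 0, 0, 0], [0, 0.021, -0.008, 0, 0, 0, 0], [0, 0, 0, 0, 0, 0, 0], [0, 0, 0, 0, 0, 0, 0]])

```text
t: 17.85
eef_pos: [0.4854, 0.2915, 0.1726]
tool_rot: [0.243, 0.669, 0.66, -0.239]
contact_force: [-0.5, 0.3, -1.8]
gripper_width: 0.13
grasp_force: 78.6
```

```bash
python3 wp.py .3101 -.0965|head -1; python3 - <<'E'
from h import *
c=cam('wrist'); 
c=cam('side'); g=c['img'][120:230,240:380]; cv2.imwrite('pics/d5.png',cv2.resize(g,(763,600),interpolation=cv2.INTER_CUBIC)[:,:,::-1])
E
```

```text
t 17.85 pos [0.4854 0.2915 0.1726] yline -0.011 z [ 0.001 -0.641 -0.767] tilt(rx) 0.696 F [-0.5  0.3 -1.8] q [-0.51  0.72 -0.54  1.61  0.66  1.6  -1.29] w 0.13 78.6
```

View pics/d5.png

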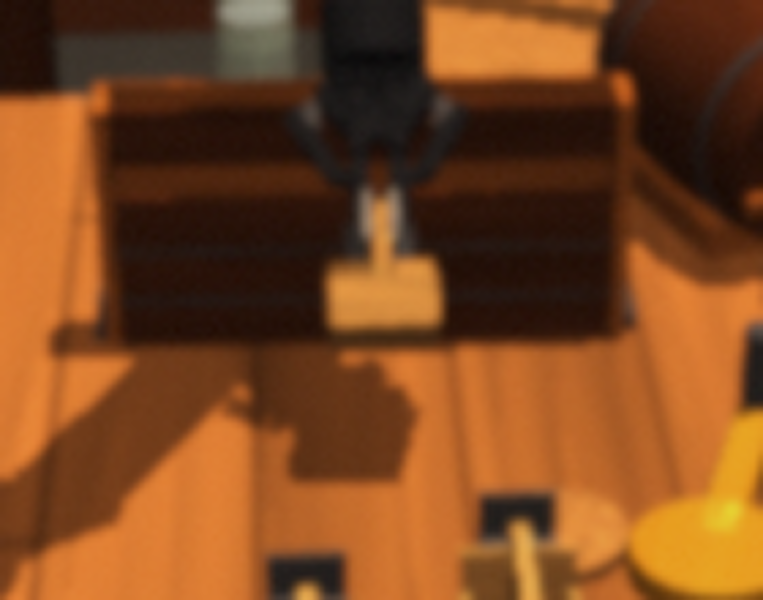

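The view shows the tray tipped front-up, centred in front of the groove (about (380,190) in the crop). I'll go into the groove along the planned path.

Emit:
jog_arm(deltas=[[0, 0.007, 0.01, 0.033, 0, 0, 0], [0, 0.0124, 0.0127, 0, 0, 0, 0], [0, 0, 0, 0, 0, 0, 0], [0, 0, 0, 0, 0, 0, 0]])

```text
t: 18.35
eef_pos: [0.4864, 0.3087, 0.1968]
tool_rot: [0.233, 0.675, 0.662, -0.228]
contact_force: [0.0, -0.1, -1.5]
gripper_width: 0.125
grasp_force: 78.8
```

Emit:
jog_arm(deltas=[[0, 0.003, 0.003, 0, 0, 0, 0], [0, 0.003, 0.003, 0, 0, 0, 0], [0, 0, 0, 0, 0, 0, 0]])

```text
t: 18.65
eef_pos: [0.486, 0.3154, 0.202]
tool_rot: [0.233, 0.674, 0.663, -0.229]
contact_force: [-0.7, -0.5, -2.6]
gripper_width: 0.122
grasp_force: 78.8
```

Emit:
jog_arm(deltas=[[0, 0.003, 0.003, 0, 0, 0, 0], [0, 0.003, 0.003, 0, 0, 0, 0], [0, 0, 0, 0, 0, 0, 0]])

```text
t: 18.95
eef_pos: [0.486, 0.3218, 0.2082]
tool_rot: [0.233, 0.674, 0.663, -0.228]
contact_force: [0.4, 0.5, -2.2]
gripper_width: 0.131
grasp_force: 78.8
```

```bash
python3 -c "
from h import *
st()"
```

```text
t 18.95 pos [0.486  0.3218 0.2082] yline -0.013 z [ 0.001 -0.616 -0.788] tilt(rx) 0.664 F [ 0.4  0.5 -2.2] q [-0.53  0.69 -0.56  1.54  0.63  1.65 -1.27] w 0.131 78.8
```

Emit:
jog_arm(deltas=[[0, 0.001, 0, 0.035, 0, 0, 0], [0, 0.0005, -0.0005, 0.035, 0, 0, 0], [0, -0.0025, -0.0048, 0.052, 0, 0, 0], [0, -0.0025, -0.0048, 0.052, 0, 0, 0], [0, 0, 0, 0, 0, 0, 0]])

```text
t: 19.45
eef_pos: [0.4867, 0.3156, 0.1982]
tool_rot: [0.173, 0.693, 0.679, -0.17]
contact_force: [-0.5, -0.3, -1.4]
gripper_width: 0.125
grasp_force: 78.6
```

Emit:
jog_arm(deltas=[[0, -0.0021, -0.0046, 0.052, 0, 0, 0], [0, -0.0021, -0.0047, 0.052, 0, 0, 0], [0, 0, 0, 0, 0, 0, 0]])

```text
t: 19.75
eef_pos: [0.4865, 0.3119, 0.1886]
tool_rot: [0.137, 0.7, 0.687, -0.135]
contact_force: [1.1, -0.2, -1.6]
gripper_width: 0.124
grasp_force: 78.6
```

```bash
python3 -c "
from h import *
st()"
```

```text
t 19.75 pos [0.4865 0.3119 0.1886] yline -0.018 z [-0.    -0.378 -0.926] tilt(rx) 0.388 F [ 1.1 -0.2 -1.6] q [-0.37  0.6  -0.63  1.67  0.57  1.36 -1.22] w 0.124 78.6
```

Emit:
jog_arm(deltas=[[0, 0.001, -0.0054, 0.052, 0, 0, 0], [0, 0.001, -0.0054, 0.052, 0, 0, 0], [0, 0, 0, 0, 0, 0, 0]])

```text
t: 20.05
eef_pos: [0.4862, 0.3141, 0.1776]
tool_rot: [0.101, 0.706, 0.694, -0.1]
contact_force: [0.4, -0.2, -2.1]
gripper_width: 0.128
grasp_force: 78.5
```

Emit:
jog_arm(deltas=[[0, -0.001, -0.0057, 0.052, 0, 0, 0], [0, -0.001, -0.0057, 0.052, 0, 0, 0], [0, 0, 0, 0, 0, 0, 0]])

```text
t: 20.35
eef_pos: [0.4862, 0.3117, 0.166]
tool_rot: [0.065, 0.711, 0.698, -0.064]
contact_force: [-0.1, -0.6, -1.4]
gripper_width: 0.128
grasp_force: 78.5
```

```bash
python3 -c "
from h import *
st()"
```

```text
t 20.35 pos [0.4862 0.3117 0.166 ] yline -0.018 z [-0.001 -0.181 -0.983] tilt(rx) 0.182 F [-0.1 -0.6 -1.4] q [-0.24  0.56 -0.68  1.77  0.51  1.13 -1.16] w 0.128 78.5
```

Emit:
jog_arm(deltas=[[0, -0.0015, -0.0056, 0.052, 0, 0, 0], [0, -0.001, -0.0056, 0.052, 0, 0, 0], [0, 0, 0, 0, 0, 0, 0]])

```text
t: 20.65
eef_pos: [0.4861, 0.3092, 0.1546]
tool_rot: [0.028, 0.713, 0.7, -0.028]
contact_force: [-0.2, -0.2, -0.6]
gripper_width: 0.125
grasp_force: 78.5
```

Emit:
jog_arm(deltas=[[0, -0.0004, -0.0067, 0.07, 0, 0, 0], [0, 0, 0, 0, 0, 0, 0]])

```text
t: 20.85
eef_pos: [0.4861, 0.3081, 0.1476]
tool_rot: [0.003, 0.714, 0.7, -0.004]
contact_force: [1.0, -0.6, -1.4]
gripper_width: 0.129
grasp_force: 78.5
```

Emit:
jog_arm(deltas=[[0, 0.001, -0.0015, 0, 0, 0, 0], [0, 0, -0.001, 0, 0, 0, 0], [0, 0, 0, 0, 0, 0, 0]])

```text
t: 21.15
eef_pos: [0.4861, 0.3104, 0.1461]
tool_rot: [0.004, 0.713, 0.701, -0.004]
contact_force: [-0.9, -7.3, 2.7]
gripper_width: 0.128
grasp_force: 79.2
```

```bash
python3 -c "
from h import *
st()"
```

```text
t 21.15 pos [0.4861 0.3104 0.1461] yline -0.017 z [-0.001 -0.011 -1.   ] tilt(rx) 0.011 F [-0.9 -7.3  2.7] q [-0.13  0.55 -0.73  1.85  0.46  0.93 -1.09] w 0.128 79.2
```

Emit:
jog_arm(deltas=[[0, -0.001, -0.001, 0.01, 0, 0, 0], [0, 0, -0.001, 0, 0, 0, 0], [0, 0, 0, 0, 0, 0, 0]])

```text
t: 21.45
eef_pos: [0.4863, 0.3098, 0.1448]
tool_rot: [0.0, 0.713, 0.701, 0.0]
contact_force: [-2.3, -8.0, 6.6]
gripper_width: 0.123
grasp_force: 79.9
```

Emit:
jog_arm(deltas=[[0, 0, 0, 0, 0, 0, 0.5], [0, 0, 0, 0, 0, 0, 0.5], [0, 0, 0, 0, 0, 0, 0.5], [0, 0, 0, 0, 0, 0, 0.5], [0, 0, 0.02, 0, 0, 0, 0.5], [0, 0, 0.04, 0, 0, 0, 0.5], [0, -0.02, 0.04, 0, 0, 0, 0.5], [0, -0.04, 0.03, 0, 0, 0, 0.5], [0, -0.04, 0, 0, 0, 0, 1], [0, 0, 0, 0, 0, 0, 1]])

```text
t: 22.45
eef_pos: [0.4875, 0.2045, 0.2743]
tool_rot: [0.0, 0.716, 0.698, 0.001]
contact_force: [0.5, -0.6, -0.3]
gripper_width: 0.825
grasp_force: 0.0
```

```bash
python3 - <<'E'
from h import *
st()
c=cam('wrist','w6.png'); c2=cam('side'); 
g=cv2.resize(c['img'],(640,400)); g2=cv2.resize(c2['img'][130:260,250:410],(640,520),interpolation=cv2.INTER_CUBIC)[:200*1+200]
cv2.imwrite('pics/m6.png',cv2.resize(np.hstack([g,g2]),(800,250))[:,:,::-1])
E
```

```text
t 22.45 pos [0.4875 0.2045 0.2743] yline -0.025 z [ 0.002  0.001 -1.   ] tilt(rx) -0.001 F [ 0.5 -0.6 -0.3] q [ 0.17  0.32 -0.82  1.84  0.26  1.1  -0.78] w 0.825 0.0
```

View pics/m6.png

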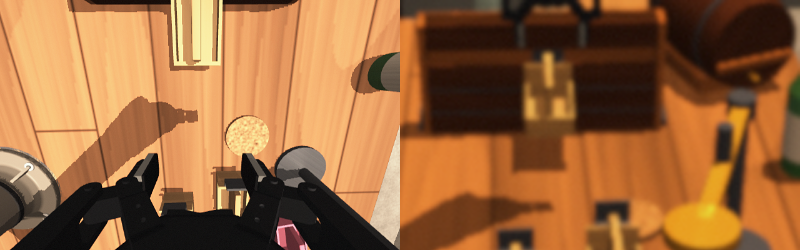

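The first tray hangs level. Next is tray B, which I'll approach and measure close up.

Emit:
jog_arm(deltas=[[0.01, -0.04, 0, 0, 0, 0, 1], [0.01, -0.04, 0, 0, 0, 0, 1], [0.015, -0.04, 0, 0, 0, 0, 1], [0.015, -0.04, 0, 0, 0, 0, 1], [0.015, -0.04, -0.02, 0, 0, 0.01, 1], [0.01, -0.04, -0.02, 0, 0, 0.01, 1], [0, -0.02, -0.02, 0, 0, 0, 1], [0, 0, 0, 0, 0, 0, 1], [0, 0, 0, 0, 0, 0, 1]])

```text
t: 23.45
eef_pos: [0.5611, -0.0476, 0.2135]
tool_rot: [-0.003, 0.705, 0.709, 0.002]
contact_force: [-0.4, 0.9, -0.1]
gripper_width: 1.003
grasp_force: 0.0
```

```bash
cat > rib.py <<'E'
import sys; from h import *
# rough centre of rib front; find bright wood rib top near it
st(); c=cam('wrist','r%d.png'%int(bot.get_obs()['t']*100)); f=np.array([float(a) for a in sys.argv[1:3]])
print('pred',proj(c,[*f,.088]),proj(c,[f[0],f[1]+.102,.088]))
u,v=proj(c,[*f,.088]).astype(int)
h=60; y0=max(v-150,0); cv2.imwrite('pics/crop.png',cv2.resize(c['img'][y0:v+50,u-75:u+75],None,fx=3,fy=3,interpolation=cv2.INTER_CUBIC)[:,:,::-1]); print('crop origin',u-75,y0)
import json; json.dump({k:np.array(c[k]).tolist() for k in('K','eye','attitude')},open('rib.json','w'))
E
python3 rib.py .5634 -.0667
```

```text
t 23.45 pos [ 0.5611 -0.0476  0.2135] yline 0.005 z [-0.001  0.007 -1.   ] tilt(rx) -0.007 F [-0.4  0.9 -0.1] q [ 0.53  0.42 -0.7   1.83  0.31  1.   -0.29] w 1.003 0.0
pred [321.73249931 220.64021785] [322.76338824 104.35937738]
crop origin 246 70
```

View pics/crop.png

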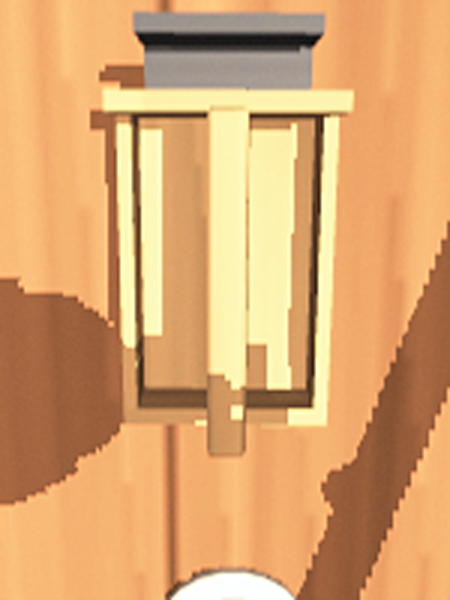

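Tray B's rib front is at about (321.3,222), 1.4 px from the prediction, and the rib is straight. I'll grasp it.

Emit:
jog_arm(deltas=[[0.002, -0.008, -0.03, 0, 0, 0, 1], [0, 0, -0.04, 0, 0, 0, 1], [0, 0, -0.04, 0, 0, 0, 1], [0, 0, -0.0235, 0, 0, 0, 1], [0, 0, 0, 0, 0, 0, 0], [0, 0, 0, 0, 0, 0, 0], [0, 0, 0, 0, 0, 0, 0], [0, 0, 0, 0, 0, 0, 0], [0, 0, 0, 0, 0, 0, 0], [0, 0, 0, 0, 0, 0, 0]])

```text
t: 24.5
eef_pos: [0.5641, -0.0577, 0.0819]
tool_rot: [-0.001, 0.706, 0.708, 0.002]
contact_force: [-1.4, -0.2, 6.6]
gripper_width: 0.125
grasp_force: 78.9
```

```bash
python3 -c "
from h import *
st()"
```

```text
t 24.5 pos [ 0.5641 -0.0577  0.0819] yline 0.003 z [ 0.002  0.005 -1.   ] tilt(rx) -0.005 F [-1.4 -0.2  6.6] q [ 0.46  0.6  -0.6   1.92  0.47  0.77 -0.41] w 0.125 78.9
```

Emit:
jog_arm(deltas=[[0, 0, 0.03, 0, 0, 0, 0], [0, 0, 0.04, 0, 0, 0, 0], [0.005, 0.02, 0.032, 0, 0, 0, 0], [0.006, 0.045, 0, 0, 0, 0, 0], [0.008, 0.045, 0, 0, 0, -0.01, 0], [0.008, 0.045, 0, 0, 0, -0.01, 0], [0, 0.045, 0, 0, 0, 0, 0], [0, 0.045, 0, 0, 0, 0, 0], [0, 0.045, 0, 0, 0, 0, 0], [0, 0, 0, 0, 0, 0, 0]])

```text
t: 25.5
eef_pos: [0.5874, 0.2416, 0.1834]
tool_rot: [-0.004, 0.709, 0.705, 0.004]
contact_force: [-0.4, 0.4, -1.2]
gripper_width: 0.125
grasp_force: 78.6
```

```bash
python3 - <<'E'
from h import *
st()
c=cam('wrist','w7.png'); o=bot.get_obs(); P=o['eef_pos']
im=cv2.cvtColor(c['img'],cv2.COLOR_RGB2GRAY)
for x in (260,305,370): print(x,im[40:90,x].tolist())
print('rib',im[280:330,319].tolist())
for v in (60,62): print(v,onz(c,319,v,P[2]-.0169)-P)
for v in (300,304): print(v,onz(c,319,v,P[2]+.0061)-P)
E
```

```text
t 25.5 pos [0.5874 0.2416 0.1834] yline -0.007 z [-0.     0.011 -1.   ] tilt(rx) -0.011 F [-0.4  0.4 -1.2] q [ 0.01  0.57 -0.69  1.69  0.41  1.02 -0.82] w 0.125 78.6
260 [190, 188, 189, 188, 188, 190, 189, 189, 189, 188, 187, 189, 189, 186, 202, 229, 235, 234, 234, 234, 235, 234, 235, 234, 235, 234, 234, 235, 239, 220, 117, 54, 61, 64, 61, 59, 57, 56, 60, 78, 89, 84, 83, 97, 107, 156, 188, 185, 208, 223]
305 [143, 144, 143, 146, 146, 144, 149, 147, 149, 147, 149, 149, 147, 148, 177, 225, 233, 232, 232, 232, 236, 220, 195, 198, 204, 208, 206, 207, 207, 207, 206, 206, 206, 206, 206, 205, 204, 205, 206, 204, 206, 204, 203, 204, 203, 202, 202, 201, 202, 201]
370 [145, 145, 146, 145, 151, 150, 150, 152, 152, 150, 154, 153, 152, 147, 197, 232, 234, 233, 232, 233, 233, 233, 233, 233, 233, 233, 233, 234, 239, 197, 48, 60, 64, 63, 61, 60, 60, 58, 56, 58, 60, 58, 57, 58, 58, 58, 58, 59, 59, 60]
rib [155, 155, 154, 157, 153, 153, 156, 155, 154, 155, 154, 154, 155, 154, 152, 158, 145, 137, 198, 226, 219, 212, 204, 208, 212, 213, 212, 216, 219, 223, 225, 221, 212, 208, 209, 200, 189, 190, 190, 190, 190, 191, 191, 190, 192, 190, 191, 191, 192, 191]
60 [-0.00039162  0.10060989 -0.0169    ]
62 [-0.00039633  0.09979372 -0.0169    ]
300 [-0.00096415 -0.00724834  0.0061    ]
304 [-0.00097684 -0.00944462  0.0061    ]
```

Emit:
jog_arm(deltas=[[0.004, 0.03, 0, 0.01, 0, -0.01, 0], [0, 0, 0, 0, 0, 0, 0], [0, 0, 0, 0, 0, 0, 0], [0, 0, 0, 0, 0, 0, 0]])

```text
t: 25.95
eef_pos: [0.5943, 0.2603, 0.1821]
tool_rot: [-0.005, 0.717, 0.697, 0.005]
contact_force: [-0.0, -0.2, -2.5]
gripper_width: 0.127
grasp_force: 78.6
```

```bash
cat > meas.py <<'E'
from h import *
st(); c=cam('wrist'); o=bot.get_obs(); P=o['eef_pos']; w=float(__import__('sys').argv[1])
im=cv2.cvtColor(c['img'],cv2.COLOR_RGB2GRAY).astype(float)
a=np.abs(np.diff(im[46:66,360:375].mean(1))); v=46.5+np.argmax(a)
b=np.diff(im[285:325,315:323].mean(1)); v2=285.5+np.argmax(np.abs(b))
print(v,v2,(onz(c,319,v,P[2]-w+.005)-P)[1],(onz(c,319,v2,P[2]+.028-w)-P)[1]); st()
E
python3 meas.py .0219
```

```text
t 25.95 pos [0.5943 0.2603 0.1821] yline -0.029 z [-0.     0.013 -1.   ] tilt(rx) -0.013 F [-0.  -0.2 -2.5] q [-0.03  0.59 -0.68  1.66  0.41  1.03 -0.86] w 0.127 78.6
53.5 297.5 0.0987020795143232 -0.009881938728312112
t 26.0 pos [0.5943 0.2603 0.1821] yline -0.029 z [-0.     0.014 -1.   ] tilt(rx) -0.014 F [ 1.  -0.2 -3. ] q [-0.03  0.59 -0.68  1.66  0.41  1.03 -0.86] w 0.123 78.6
```

Emit:
jog_arm(deltas=[[0, 0.013, 0, -0.013, 0, 0.01, 0], [0, 0.013, 0, 0, 0, 0, 0], [0, 0, 0, 0, 0, 0, 0], [0, 0, 0, 0, 0, 0, 0]])

```text
t: 26.4
eef_pos: [0.5938, 0.2878, 0.1819]
tool_rot: [-0.001, 0.713, 0.701, 0.0]
contact_force: [-0.8, -1.7, -2.0]
gripper_width: 0.126
grasp_force: 79.2
```

Emit:
jog_arm(deltas=[[0, 0.002, 0, 0, 0, 0, 0], [0, 0, 0, 0, 0, 0, 0]])

```text
t: 26.6
eef_pos: [0.5939, 0.2879, 0.1817]
tool_rot: [0.0, 0.714, 0.7, -0.001]
contact_force: [-2.7, -7.7, -0.2]
gripper_width: 0.124
grasp_force: 79.5
```

Emit:
jog_arm(deltas=[[0, 0.002, 0, 0, 0, 0, 0], [0, 0, 0, 0, 0, 0, 0]])

```text
t: 26.8
eef_pos: [0.5939, 0.2879, 0.1815]
tool_rot: [0.001, 0.714, 0.7, -0.003]
contact_force: [-4.3, -12.3, 0.9]
gripper_width: 0.124
grasp_force: 79.9
```

Emit:
jog_arm(deltas=[[0, 0.002, 0, 0, 0, 0, 0], [0, 0, 0, 0, 0, 0, 0]])

```text
t: 27.0
eef_pos: [0.594, 0.288, 0.1814]
tool_rot: [0.002, 0.714, 0.7, -0.004]
contact_force: [-5.0, -17.3, 3.7]
gripper_width: 0.127
grasp_force: 80.4
```

Emit:
jog_arm(deltas=[[0, -0.03, 0, 0, 0, 0.006, 0], [0, -0.026, 0, 0, 0, 0, 0], [0, 0, 0.01, -0.14, 0, 0, 0], [0, 0, 0.01, -0.14, 0, 0, 0], [0, 0, 0, -0.14, 0, 0, 0], [0, 0.01, -0.01, -0.14, 0, 0, 0], [0, 0.02, -0.01, -0.14, 0, 0, 0], [0, 0.021, -0.007, 0, 0, 0, 0], [0, 0, 0, 0, 0, 0, 0], [0, 0, 0, 0, 0, 0, 0]])

```text
t: 28.0
eef_pos: [0.594, 0.2903, 0.175]
tool_rot: [0.243, 0.668, 0.661, -0.24]
contact_force: [1.1, -0.8, -2.2]
gripper_width: 0.124
grasp_force: 79.5
```

```bash
sed -i 's/float(sys.argv\[2\])/float(sys.argv[2]),float(sys.argv[3])/' wp.py; python3 wp.py .3048 -.0985 .0219
```

```text
t 28.0 pos [0.594  0.2903 0.175 ] yline -0.007 z [ 0.    -0.641 -0.767] tilt(rx) 0.696 F [ 1.1 -0.8 -2.2] q [-0.5   0.81 -0.45  1.38  0.72  1.65 -1.11] w 0.124 79.5
[[ 0.2859  0.1761 -0.6981]
 [ 0.2952  0.1859 -0.6632]
 [ 0.3072  0.1979 -0.6632]
 [ 0.3132  0.2039 -0.6632]
 [ 0.3162  0.2069 -0.6632]
 [ 0.3192  0.2099 -0.6632]
 [ 0.3195  0.2106 -0.6283]
 [ 0.3199  0.2102 -0.5934]
 [ 0.3146  0.2006 -0.4887]
 [ 0.3102  0.1912 -0.384 ]
 [ 0.3067  0.1802 -0.2793]
 [ 0.3041  0.1687 -0.1745]
 [ 0.3036  0.1567 -0.0698]
 [ 0.3028  0.1499 -0.    ]]
first [-0.0044  0.0011 -0.6981]
[[0.0092, 0.0098, 0.0349], [0.012, 0.012, 0.0], [0.006, 0.006, 0.0], [0.003, 0.003, 0.0], [0.003, 0.003, 0.0], [0.0003, 0.0007, 0.0349], [0.0004, -0.0004, 0.0349], [-0.0053, -0.0097, 0.1047], [-0.0044, -0.0094, 0.1047], [-0.0035, -0.011, 0.1047], [-0.0026, -0.0115, 0.1047], [-0.0005, -0.012, 0.1047], [-0.0008, -0.0068, 0.0698]]
```

Emit:
jog_arm(deltas=[[0, 0.005, 0.011, 0.033, 0, 0, 0], [0, 0.012, 0.012, 0, 0, 0, 0], [0, 0, 0, 0, 0, 0, 0], [0, 0, 0, 0, 0, 0, 0]])

```text
t: 28.4
eef_pos: [0.5947, 0.3055, 0.1998]
tool_rot: [0.232, 0.673, 0.664, -0.228]
contact_force: [-0.0, 0.8, -2.6]
gripper_width: 0.123
grasp_force: 79.5
```

Emit:
jog_arm(deltas=[[0, 0.003, 0.003, 0, 0, 0, 0], [0, 0.003, 0.003, 0, 0, 0, 0], [0, 0, 0, 0, 0, 0, 0], [0, 0, 0, 0, 0, 0, 0]])

```text
t: 28.8
eef_pos: [0.5939, 0.3124, 0.2042]
tool_rot: [0.232, 0.672, 0.665, -0.23]
contact_force: [0.4, -0.3, -2.4]
gripper_width: 0.126
grasp_force: 79.5
```

Emit:
jog_arm(deltas=[[0, 0.003, 0.003, 0, 0, 0, 0], [0, 0.003, 0.003, 0, 0, 0, 0], [0, 0, 0, 0, 0, 0, 0], [0, 0, 0, 0, 0, 0, 0]])

```text
t: 29.2
eef_pos: [0.594, 0.3186, 0.2104]
tool_rot: [0.232, 0.672, 0.665, -0.229]
contact_force: [-1.3, -0.7, -2.2]
gripper_width: 0.126
grasp_force: 79.5
```

```bash
python3 -c "
from h import *
st()"
```

```text
t 29.2 pos [0.594  0.3186 0.2104] yline -0.008 z [ 0.    -0.617 -0.787] tilt(rx) 0.665 F [-1.3 -0.7 -2.2] q [-0.52  0.79 -0.47  1.32  0.69  1.7  -1.09] w 0.126 79.5
```

Emit:
jog_arm(deltas=[[0, 0.001, 0, 0.035, 0, 0, 0], [0, 0.0005, -0.0004, 0.035, 0, 0, 0], [0, -0.002, -0.0048, 0.052, 0, 0, 0], [0, -0.002, -0.0048, 0.052, 0, 0, 0], [0, 0, 0, 0, 0, 0, 0]])

```text
t: 29.7
eef_pos: [0.5952, 0.3133, 0.2013]
tool_rot: [0.173, 0.691, 0.681, -0.17]
contact_force: [0.5, -1.0, -0.9]
gripper_width: 0.123
grasp_force: 79.4
```

Emit:
jog_arm(deltas=[[0, -0.0012, -0.0047, 0.052, 0, 0, 0], [0, -0.0012, -0.0047, 0.052, 0, 0, 0], [0, 0, 0, 0, 0, 0, 0]])

```text
t: 30.0
eef_pos: [0.5948, 0.3114, 0.1914]
tool_rot: [0.137, 0.699, 0.689, -0.136]
contact_force: [0.2, -0.5, -1.2]
gripper_width: 0.127
grasp_force: 79.4
```

```bash
python3 -c "
from h import *
st()"
```

```text
t 30.0 pos [0.5948 0.3114 0.1914] yline -0.013 z [-0.    -0.378 -0.926] tilt(rx) 0.388 F [ 0.2 -0.5 -1.2] q [-0.36  0.71 -0.55  1.44  0.61  1.43 -1.06] w 0.127 79.4
```

Target was (.3102,.1912), so it's on track.

Emit:
jog_arm(deltas=[[0, -0.0018, -0.0055, 0.052, 0, 0, 0], [0, -0.0018, -0.0055, 0.052, 0, 0, 0], [0, 0, 0, 0, 0, 0, 0]])

```text
t: 30.3
eef_pos: [0.5946, 0.3079, 0.1799]
tool_rot: [0.101, 0.704, 0.695, -0.1]
contact_force: [0.0, -0.4, -1.9]
gripper_width: 0.128
grasp_force: 79.4
```

Emit:
jog_arm(deltas=[[0, -0.001, -0.0057, 0.052, 0, 0, 0], [0, -0.001, -0.0057, 0.052, 0, 0, 0], [0, 0, 0, 0, 0, 0, 0]])

```text
t: 30.6
eef_pos: [0.5944, 0.3061, 0.1683]
tool_rot: [0.064, 0.709, 0.7, -0.064]
contact_force: [0.7, -0.8, -1.3]
gripper_width: 0.124
grasp_force: 79.4
```

Emit:
jog_arm(deltas=[[0, -0.0003, -0.006, 0.052, 0, 0, 0], [0, -0.0003, -0.006, 0.052, 0, 0, 0], [0, 0, 0, 0, 0, 0, 0]])

```text
t: 30.9
eef_pos: [0.5944, 0.3054, 0.1561]
tool_rot: [0.028, 0.711, 0.702, -0.028]
contact_force: [0.3, -0.6, -2.1]
gripper_width: 0.123
grasp_force: 79.5
```

```bash
python3 -c "
from h import *
st()"
```

```text
t 30.9 pos [0.5944 0.3054 0.1561] yline -0.013 z [-0.001 -0.078 -0.997] tilt(rx) 0.078 F [ 0.3 -0.6 -2.1] q [-0.16  0.67 -0.65  1.59  0.5   1.1  -0.98] w 0.123 79.5
```

Emit:
jog_arm(deltas=[[0, -0.0012, -0.0065, 0.072, 0, 0, 0], [0, 0, 0, 0, 0, 0, 0]])

```text
t: 31.1
eef_pos: [0.5946, 0.3031, 0.149]
tool_rot: [0.002, 0.712, 0.702, -0.003]
contact_force: [0.9, -1.2, -2.1]
gripper_width: 0.127
grasp_force: 79.4
```

Emit:
jog_arm(deltas=[[0, 0, -0.0015, 0.006, 0, 0, 0], [0, 0, -0.0015, 0, 0, 0, 0], [0, 0, -0.001, 0, 0, 0, 0], [0, 0, 0, 0, 0, 0, 0]])

```text
t: 31.5
eef_pos: [0.5944, 0.3048, 0.1471]
tool_rot: [0.001, 0.711, 0.703, -0.001]
contact_force: [-1.9, -9.9, 4.3]
gripper_width: 0.128
grasp_force: 80.5
```

```bash
python3 -c "
from h import *
st()"
```

```text
t 31.5 pos [0.5944 0.3048 0.1471] yline -0.011 z [ 0.    -0.003 -1.   ] tilt(rx) 0.003 F [-1.9 -9.9  4.3] q [-0.11  0.67 -0.68  1.63  0.48  1.02 -0.95] w 0.128 80.5
```

Emit:
jog_arm(deltas=[[0, -0.001, -0.001, 0, 0, 0, 0], [0, 0, 0, 0, 0, 0, 0.5], [0, 0, 0, 0, 0, 0, 0.5], [0, 0, 0, 0, 0, 0, 0.5], [0, 0, 0, 0, 0, 0, 0.5], [0, 0, 0.02, 0, 0, 0, 0.5], [0, 0, 0.04, 0, 0, 0, 0.5], [0, -0.02, 0.04, 0, 0, 0, 0.5], [-0.01, -0.045, 0.02, 0, 0, 0, 0.5], [-0.02, -0.045, 0, 0, 0, 0, 1]])

```text
t: 32.5
eef_pos: [0.566, 0.1962, 0.2686]
tool_rot: [-0.0, 0.711, 0.704, 0.004]
contact_force: [1.4, -0.7, 0.2]
gripper_width: 0.65
grasp_force: 0.0
```

Emit:
jog_arm(deltas=[[-0.02, -0.045, 0, 0, 0, 0, 1], [-0.02, -0.045, 0, 0, 0, 0, 1], [-0.02, -0.045, 0, 0, 0, 0, 1], [-0.02, -0.045, 0, 0, 0, 0, 1], [-0.02, -0.045, -0.01, 0, 0, 0, 1], [-0.015, -0.045, -0.015, 0, 0, 0.005, 1], [-0.01, -0.04, -0.02, 0, 0, 0.005, 1], [0, 0, 0, 0, 0, 0, 1], [0, 0, 0, 0, 0, 0, 1]])

```text
t: 33.4
eef_pos: [0.4389, -0.1148, 0.2198]
tool_rot: [-0.001, 0.708, 0.706, 0.001]
contact_force: [0.1, 1.0, -0.2]
gripper_width: 0.997
grasp_force: 0.0
```

```bash
python3 -c "
from h import *
st()"
```

```text
t 33.4 pos [ 0.4389 -0.1148  0.2198] yline -0.003 z [-0.001  0.004 -1.   ] tilt(rx) -0.004 F [ 0.1  1.  -0.2] q [ 0.74  0.22 -0.69  2.06  0.17  0.92 -0.05] w 0.997 0.0
```

I've used all 14 views, so from here I measure tray A numerically.

```bash
cat > ma.py <<'E'
from h import *
st(); c=cam('wrist','wa.png'); im=c['img'].astype(int)
F=proj(c,[.4301,-.1251,.088]);B=proj(c,[.429,-.0231,.088]); W=proj(c,[.429,-.0175,.065]); print('pred F',F,'B',B,'wall',W)
r,g,b=im[...,0],im[...,1],im[...,2]
m=((g/np.maximum(r,1)>.82)&(r>150)&(b/np.maximum(r,1)<.85)).astype(np.uint8)
m[:, :int(F[0])-110]=0; m[:,int(F[0])+110:]=0
n,l,s,cen=cv2.connectedComponentsWithStats(m)
for i in range(1,n):
    if s[i,4]>60: print('comp',s[i].tolist(),cen[i].round(1))
grey=((abs(r-g)<14)&(abs(g-b)<14)&(r>60)&(r<170)).astype(np.uint8)
v0=int(W[1]); 
n,l,s,cen=cv2.connectedComponentsWithStats(grey[:v0+20])
for i in range(1,n):
    if s[i,4]>150: print('grey',s[i].tolist(),cen[i].round(1))
u=int(F[0]); print('col',[(v,im[v,u].tolist()) for v in range(int(F[1])-24,int(F[1])+24,3)])
E
python3 ma.py
```

```text
t 33.4 pos [ 0.4389 -0.1148  0.2198] yline -0.003 z [-0.001  0.004 -1.   ] tilt(rx) -0.004 F [ 0.1  1.  -0.2] q [ 0.74  0.22 -0.69  2.06  0.17  0.92 -0.05] w 0.997 0.0
pred F [309.97190128 208.95105109] B [307.31380069  92.97379436] wall [308.29756384  88.65773739]
comp [265, 89, 83, 105, 1744] [306.5 126. ]
comp [339, 99, 6, 103, 484] [341.7 148.7]
comp [272, 102, 9, 75, 345] [275.6 138.3]
comp [315, 103, 18, 81, 1342] [323.5 143.2]
comp [280, 105, 11, 76, 528] [285.3 142.4]
comp [393, 208, 26, 47, 315] [400.2 233.1]
comp [227, 285, 47, 45, 1485] [250.8 307.4]
grey [545, 0, 95, 91, 6556] [588.8  44.4]
grey [0, 21, 36, 87, 508] [20.4 67.8]
grey [273, 64, 62, 7, 396] [303.7  67.1]
grey [279, 75, 55, 15, 711] [306.   82.7]
col [(184, [249, 237, 163]), (187, [249, 237, 165]), (190, [249, 237, 164]), (193, [238, 208, 135]), (196, [195, 139, 88]), (199, [196, 139, 89]), (202, [196, 137, 88]), (205, [195, 138, 88]), (208, [196, 141, 89]), (211, [209, 139, 87]), (214, [229, 149, 94]), (217, [229, 149, 92]), (220, [229, 150, 95]), (223, [230, 152, 96]), (226, [229, 149, 93]), (229, [228, 148, 93])]
```

```bash
python3 - <<'E'
from h import *
c=cam('wrist'); im=c['img'].astype(int); r,g,b=im[...,0],im[...,1],im[...,2]
m=((g/np.maximum(r,1)>.82)&(r>150))
for v in (70,91,94,110,120,130,140,160,180,190):
    x=np.where(np.diff(m[v,255:360].astype(int))!=0)[0]+256; print(v,x.tolist())
for v in (100,140,180,204): print(v,[int(q) for q in im[v,292:330].mean(1)])
L,Rr=onz(c,273,64.5,.096),onz(c,335,64.5,.096); print(L,Rr)
print(onz(c,310,210,.088),onz(c,306.5,89,.065))
E
```

```text
70 [320, 324, 325, 326, 329, 332, 334, 335]
91 [279, 347]
94 [265, 347]
110 [271, 276, 280, 287, 299, 311, 314, 332, 339, 344]
120 [272, 277, 280, 287, 300, 312, 314, 331, 339, 344]
130 [272, 277, 281, 288, 300, 312, 314, 331, 339, 344]
140 [273, 278, 281, 288, 300, 312, 314, 331, 339, 344]
160 [274, 279, 282, 290, 301, 312, 315, 332, 339, 343]
180 [302, 313, 315, 332, 339, 343]
190 [302, 313, 340, 343]
100 [47, 47, 47, 48, 46, 32, 187, 210, 215, 216, 216, 216, 215, 216, 216, 216, 219, 222, 217, 131, 55, 46, 48, 48, 48, 47, 48, 46, 50, 46, 48, 48, 50, 49, 51, 49, 46, 50]
140 [147, 147, 147, 144, 146, 144, 142, 150, 200, 215, 213, 215, 215, 217, 217, 217, 217, 220, 222, 216, 100, 64, 167, 218, 216, 216, 215, 216, 214, 214, 215, 215, 214, 214, 213, 215, 215, 217]
180 [145, 144, 146, 144, 146, 148, 147, 146, 100, 191, 215, 214, 214, 216, 217, 216, 217, 217, 219, 220, 218, 79, 61, 226, 220, 216, 217, 217, 217, 217, 215, 216, 217, 217, 217, 216, 217, 218]
204 [77, 75, 79, 79, 84, 85, 83, 80, 81, 87, 120, 134, 133, 136, 139, 139, 139, 140, 142, 145, 131, 92, 106, 134, 165, 163, 162, 164, 165, 165, 168, 168, 170, 170, 169, 167, 164, 163]
[ 0.40310253 -0.00150276  0.096     ] [ 0.45221215 -0.0014522   0.096     ]
[ 0.43109297 -0.12516361  0.088     ] [ 0.4280977  -0.01660788  0.065     ]
```

Emit:
jog_arm(deltas=[[-0.01, 0.002, -0.03, 0, 0, 0.027, 1], [0, 0, -0.04, 0, 0, 0, 1], [0, 0, -0.02, 0, 0, 0, 1], [0, 0, 0, 0, 0, 0, 1], [0, 0, 0, 0, 0, 0, 1]])

```text
t: 34.0
eef_pos: [0.4303, -0.1112, 0.1308]
tool_rot: [-0.001, 0.697, 0.717, 0.002]
contact_force: [-0.4, 0.5, 0.6]
gripper_width: 1.002
grasp_force: 0.0
```

```bash
python3 -c "
from h import *
st()"
```

```text
t 34.0 pos [ 0.4303 -0.1112  0.1308] yline 0.028 z [ 0.001  0.004 -1.   ] tilt(rx) -0.004 F [-0.4  0.5  0.6] q [ 0.67  0.35 -0.65  2.16  0.31  0.72 -0.15] w 1.002 0.0
```

Emit:
jog_arm(deltas=[[-0.001, -0.002, -0.03, 0, 0, 0, 1], [0, 0, -0.02, 0, 0, 0, 1], [0, 0, 0, 0, 0, 0, 0], [0, 0, 0, 0, 0, 0, 0], [0, 0, 0, 0, 0, 0, 0], [0, 0, 0, 0, 0, 0, 0], [0, 0, 0, 0, 0, 0, 0], [0, 0, 0, 0, 0, 0, 0]])

```text
t: 34.8
eef_pos: [0.429, -0.1147, 0.081]
tool_rot: [-0.0, 0.698, 0.716, 0.001]
contact_force: [-1.4, 0.2, 6.5]
gripper_width: 0.126
grasp_force: 78.9
```

```bash
python3 -c "
from h import *
st()"
```

```text
t 34.8 pos [ 0.429  -0.1147  0.081 ] yline 0.026 z [ 0.002  0.002 -1.   ] tilt(rx) -0.002 F [-1.4  0.2  6.5] q [ 0.62  0.43 -0.59  2.2   0.41  0.61 -0.24] w 0.126 78.9
```

Emit:
jog_arm(deltas=[[0, 0, 0.03, 0, 0, 0, 0], [0, 0.01, 0.04, 0, 0, 0, 0], [0, 0.035, 0.032, 0, 0, -0.01, 0], [0, 0.04, 0, 0, 0, -0.01, 0], [0, 0.04, 0, 0, 0, -0.01, 0], [0, 0.045, 0, 0, 0, -0.01, 0], [0, 0.045, 0, 0, 0, 0, 0], [-0.01, 0.03, 0, 0, 0, 0, 0], [-0.015, 0.03, 0, 0, 0, 0, 0], [0, 0, 0, 0, 0, 0, 0]])

```text
t: 35.8
eef_pos: [0.4008, 0.1646, 0.1823]
tool_rot: [-0.002, 0.709, 0.705, 0.001]
contact_force: [0.9, 0.2, -3.6]
gripper_width: 0.128
grasp_force: 78.9
```

```bash
python3 -c "
from h import *
st()"
```

```text
t 35.8 pos [0.4008 0.1646 0.1823] yline -0.006 z [-0.001  0.005 -1.   ] tilt(rx) -0.005 F [ 0.9  0.2 -3.6] q [ 0.21  0.27 -0.83  2.14  0.26  0.84 -0.79] w 0.128 78.9
```

Emit:
jog_arm(deltas=[[-0.01, 0.03, 0, 0, 0, -0.006, 0], [-0.009, 0.03, 0, -0.005, 0, -0.006, 0], [0, 0.03, 0, 0, 0, 0, 0], [0, 0.01, 0, 0, 0, 0, 0], [0, 0, 0, 0, 0, 0, 0], [0, 0, 0, 0, 0, 0, 0]])

```text
t: 36.4
eef_pos: [0.3842, 0.2589, 0.1816]
tool_rot: [0.001, 0.717, 0.698, -0.002]
contact_force: [-0.1, -0.6, -2.6]
gripper_width: 0.126
grasp_force: 78.8
```

```bash
python3 meas.py .0210
```

```text
t 36.4 pos [0.3842 0.2589 0.1816] yline -0.027 z [-0.001 -0.004 -1.   ] tilt(rx) 0.004 F [-0.1 -0.6 -2.6] q [-0.01  0.33 -0.84  2.07  0.33  0.87 -1.06] w 0.126 78.8
58.5 302.5 0.09629566121771371 -0.011632326739574983
t 36.45 pos [0.3843 0.2586 0.1816] yline -0.028 z [-0.001 -0.004 -1.   ] tilt(rx) 0.004 F [-0.4 -0.4 -2.3] q [-0.01  0.33 -0.84  2.07  0.33  0.87 -1.06] w 0.124 78.8
```

Emit:
jog_arm(deltas=[[-0.002, 0.015, 0, 0, 0, 0.004, 0], [0, 0.016, 0, 0, 0, 0, 0], [0, 0, 0, 0, 0, 0, 0], [0, 0, 0, 0, 0, 0, 0]])

```text
t: 36.85
eef_pos: [0.3824, 0.29, 0.1817]
tool_rot: [0.001, 0.715, 0.699, -0.001]
contact_force: [-0.8, -0.8, -3.3]
gripper_width: 0.124
grasp_force: 78.8
```

Emit:
jog_arm(deltas=[[0, 0.002, 0, 0, 0, 0, 0], [0, 0, 0, 0, 0, 0, 0]])

```text
t: 37.05
eef_pos: [0.3824, 0.2926, 0.1819]
tool_rot: [0.001, 0.715, 0.699, -0.001]
contact_force: [-0.6, -0.3, -3.2]
gripper_width: 0.127
grasp_force: 78.8
```

Emit:
jog_arm(deltas=[[0, 0.002, 0, 0, 0, 0, 0], [0, 0, 0, 0, 0, 0, 0]])

```text
t: 37.25
eef_pos: [0.3823, 0.2947, 0.1818]
tool_rot: [0.001, 0.715, 0.699, -0.001]
contact_force: [0.3, -2.4, -2.5]
gripper_width: 0.129
grasp_force: 78.8
```

Emit:
jog_arm(deltas=[[0, 0.002, 0, 0, 0, 0, 0], [0, 0, 0, 0, 0, 0, 0]])

```text
t: 37.45
eef_pos: [0.3824, 0.2948, 0.1814]
tool_rot: [0.002, 0.715, 0.699, -0.003]
contact_force: [0.6, -9.4, -0.2]
gripper_width: 0.131
grasp_force: 79.4
```

Emit:
jog_arm(deltas=[[0, 0.002, 0, 0, 0, 0, 0], [0, 0, 0, 0, 0, 0, 0]])

```text
t: 37.65
eef_pos: [0.3824, 0.2949, 0.181]
tool_rot: [0.003, 0.716, 0.698, -0.004]
contact_force: [-0.6, -14.6, 2.5]
gripper_width: 0.124
grasp_force: 79.8
```

Emit:
jog_arm(deltas=[[0, -0.03, 0, 0, 0, 0.005, 0], [0, -0.026, 0, 0, 0, 0, 0], [0, 0, 0.01, -0.14, 0, 0, 0], [0, 0, 0.01, -0.14, 0, 0, 0], [0, 0, 0, -0.14, 0, 0, 0], [0, 0.01, -0.01, -0.14, 0, 0, 0], [0, 0.02, -0.01, -0.135, 0, 0, 0], [0, 0.017, -0.007, 0, 0, 0, 0], [0, 0, 0, 0, 0, 0, 0], [0, 0, 0, 0, 0, 0, 0]])

```text
t: 38.65
eef_pos: [0.3823, 0.2907, 0.1751]
tool_rot: [0.243, 0.671, 0.659, -0.239]
contact_force: [0.7, -1.4, -3.0]
gripper_width: 0.124
grasp_force: 79.0
```

```bash
python3 wp.py .3117 -.0967 .0210
```

```text
t 38.65 pos [0.3823 0.2907 0.1751] yline -0.013 z [-0.    -0.64  -0.768] tilt(rx) 0.694 F [ 0.7 -1.4 -3. ] q [-0.52  0.65 -0.67  1.78  0.6   1.58 -1.47] w 0.124 79.0
[[ 0.2918  0.1742 -0.6981]
 [ 0.3011  0.1841 -0.6632]
 [ 0.3131  0.1961 -0.6632]
 [ 0.3191  0.2021 -0.6632]
 [ 0.3221  0.2051 -0.6632]
 [ 0.3251  0.2081 -0.6632]
 [ 0.3255  0.2088 -0.6283]
 [ 0.326   0.2085 -0.5934]
 [ 0.3209  0.1989 -0.4887]
 [ 0.3166  0.1897 -0.384 ]
 [ 0.3132  0.1788 -0.2793]
 [ 0.3108  0.1675 -0.1745]
 [ 0.3104  0.1557 -0.0698]
 [ 0.3097  0.149  -0.    ]]
first [ 0.0012 -0.0009 -0.6981]
[[0.0093, 0.0098, 0.0349], [0.012, 0.012, 0.0], [0.006, 0.006, 0.0], [0.003, 0.003, 0.0], [0.003, 0.003, 0.0], [0.0004, 0.0007, 0.0349], [0.0005, -0.0003, 0.0349], [-0.0051, -0.0095, 0.1047], [-0.0043, -0.0092, 0.1047], [-0.0034, -0.0109, 0.1047], [-0.0024, -0.0114, 0.1047], [-0.0004, -0.0118, 0.1047], [-0.0007, -0.0067, 0.0698]]
```

Emit:
jog_arm(deltas=[[0, 0.0095, 0.009, 0.031, 0, -0.005, 0], [0, 0.0125, 0.012, 0, 0, 0, 0], [0, 0, 0, 0, 0, 0, 0], [0, 0, 0, 0, 0, 0, 0]])

```text
t: 39.05
eef_pos: [0.3828, 0.312, 0.1972]
tool_rot: [0.232, 0.677, 0.66, -0.228]
contact_force: [-0.2, -0.7, -3.4]
gripper_width: 0.124
grasp_force: 79.1
```

Emit:
jog_arm(deltas=[[0, 0.003, 0.003, 0, 0, 0, 0], [0, 0.003, 0.003, 0, 0, 0, 0], [0, 0, 0, 0, 0, 0, 0], [0, 0, 0, 0, 0, 0, 0]])

```text
t: 39.45
eef_pos: [0.3821, 0.3185, 0.2019]
tool_rot: [0.233, 0.675, 0.661, -0.23]
contact_force: [0.1, 0.2, -2.5]
gripper_width: 0.128
grasp_force: 79.1
```

Emit:
jog_arm(deltas=[[0, 0.003, 0.003, 0, 0, 0, 0], [0, 0.003, 0.003, 0, 0, 0, 0], [0, 0, 0, 0, 0, 0, 0], [0, 0, 0, 0, 0, 0, 0]])

```text
t: 39.85
eef_pos: [0.3822, 0.3247, 0.2081]
tool_rot: [0.232, 0.676, 0.661, -0.23]
contact_force: [0.5, 0.7, -3.2]
gripper_width: 0.126
grasp_force: 79.1
```

```bash
python3 -c "
from h import *
st()"
```

```text
t 39.85 pos [0.3822 0.3247 0.2081] yline -0.018 z [-0.003 -0.618 -0.786] tilt(rx) 0.666 F [ 0.5  0.7 -3.2] q [-0.54  0.63 -0.69  1.7   0.57  1.64 -1.45] w 0.126 79.1
```

Target was (.3251,.2081). Next I'll lower the front.

Emit:
jog_arm(deltas=[[0, 0.001, 0.0004, 0.035, 0, 0, 0], [0, 0.0005, -0.0003, 0.035, 0, 0, 0], [0, -0.002, -0.0047, 0.052, 0, 0, 0], [0, -0.002, -0.0047, 0.052, 0, 0, 0], [0, 0, 0, 0, 0, 0, 0]])

```text
t: 40.35
eef_pos: [0.3826, 0.3203, 0.1989]
tool_rot: [0.173, 0.694, 0.678, -0.172]
contact_force: [0.9, -0.4, -2.9]
gripper_width: 0.125
grasp_force: 79.0
```

Emit:
jog_arm(deltas=[[0, -0.0016, -0.0046, 0.052, 0, 0, 0], [0, -0.0016, -0.0046, 0.052, 0, 0, 0], [0, 0, 0, 0, 0, 0, 0]])

```text
t: 40.65
eef_pos: [0.3824, 0.3174, 0.1895]
tool_rot: [0.137, 0.702, 0.686, -0.137]
contact_force: [0.6, -0.9, -2.2]
gripper_width: 0.124
grasp_force: 78.9
```

Emit:
jog_arm(deltas=[[0, -0.0018, -0.0055, 0.052, 0, 0, 0], [0, -0.0018, -0.0055, 0.052, 0, 0, 0], [0, 0, 0, 0, 0, 0, 0]])

```text
t: 40.95
eef_pos: [0.3823, 0.3137, 0.1783]
tool_rot: [0.101, 0.708, 0.692, -0.101]
contact_force: [0.6, -0.4, -2.3]
gripper_width: 0.125
grasp_force: 78.9
```

```bash
python3 -c "
from h import *
st()"
```

```text
t 40.95 pos [0.3823 0.3137 0.1783] yline -0.022 z [-0.004 -0.283 -0.959] tilt(rx) 0.287 F [ 0.6 -0.4 -2.3] q [-0.31  0.5  -0.79  1.89  0.51  1.21 -1.36] w 0.125 78.9
```

Emit:
jog_arm(deltas=[[0, -0.0013, -0.0056, 0.052, 0, 0, 0], [0, -0.0012, -0.0056, 0.052, 0, 0, 0], [0, 0, 0, 0, 0, 0, 0]])

```text
t: 41.25
eef_pos: [0.3822, 0.3114, 0.1671]
tool_rot: [0.064, 0.712, 0.696, -0.066]
contact_force: [1.0, -0.2, -3.1]
gripper_width: 0.124
grasp_force: 78.8
```

Emit:
jog_arm(deltas=[[0, -0.0004, -0.0058, 0.052, 0, 0, 0], [0, -0.0004, -0.0058, 0.052, 0, 0, 0], [0, 0, 0, 0, 0, 0, 0]])

```text
t: 41.55
eef_pos: [0.3821, 0.3107, 0.1554]
tool_rot: [0.027, 0.714, 0.699, -0.029]
contact_force: [0.1, -1.0, -2.1]
gripper_width: 0.128
grasp_force: 78.8
```

Emit:
jog_arm(deltas=[[0, -0.001, -0.0065, 0.073, 0, 0, 0], [0, 0, 0, 0, 0, 0, 0]])

```text
t: 41.75
eef_pos: [0.382, 0.3092, 0.1486]
tool_rot: [0.001, 0.715, 0.699, -0.004]
contact_force: [0.8, -1.1, -2.9]
gripper_width: 0.124
grasp_force: 78.9
```

Emit:
jog_arm(deltas=[[0, 0, -0.0015, 0.004, 0, 0, 0], [0, 0, -0.0015, 0, 0, 0, 0], [0, 0, -0.0005, 0, 0, 0, 0], [0, 0, 0, 0, 0, 0, 0]])

```text
t: 42.15
eef_pos: [0.3822, 0.3118, 0.1461]
tool_rot: [-0.001, 0.714, 0.7, -0.0]
contact_force: [0.3, -0.9, -0.9]
gripper_width: 0.124
grasp_force: 79.4
```

```bash
python3 -c "
from h import *
st()"
```

```text
t 42.15 pos [0.3822 0.3118 0.1461] yline -0.02 z [-0.003  0.001 -1.   ] tilt(rx) -0.001 F [ 0.3 -0.9 -0.9] q [-0.11  0.45 -0.86  2.04  0.45  0.85 -1.24] w 0.124 79.4
```

Emit:
jog_arm(deltas=[[0, -0.0005, -0.001, 0, 0, 0, 0], [0, 0, -0.0005, 0, 0, 0, 0], [0, 0, 0, 0, 0, 0, 0.5], [0, 0, 0, 0, 0, 0, 0.5], [0, 0, 0, 0, 0, 0, 0.5], [0, 0, 0, 0, 0, 0, 0.5], [0, 0, 0.02, 0, 0, 0, 0.5], [0, 0, 0.04, 0, 0, 0, 0.5], [0.02, -0.02, 0.04, 0, 0, 0, 0.5], [0.02, -0.045, 0.02, 0, 0, 0, 0.5]])

```text
t: 43.15
eef_pos: [0.4217, 0.2518, 0.2669]
tool_rot: [-0.002, 0.712, 0.702, 0.003]
contact_force: [2.3, -0.9, 0.6]
gripper_width: 0.497
grasp_force: 0.0
```

Emit:
jog_arm(deltas=[[0.02, -0.045, 0.02, 0.05, 0, 0, 0.5], [0.02, -0.045, 0.02, 0.1, 0, 0, 0.5], [0.02, -0.045, 0.02, 0.1, 0, 0, 0.5], [0, -0.02, 0.02, 0.1, 0, 0, 0.5], [0, 0, 0, 0.05, 0, 0, 0.5], [0, 0, 0, 0, 0, 0, 0.5], [0, 0, 0, 0, 0, 0, 0.5]])

```text
t: 43.85
eef_pos: [0.4758, 0.1042, 0.3379]
tool_rot: [-0.141, 0.7, 0.687, 0.135]
contact_force: [-0.1, 0.8, -0.6]
gripper_width: 0.497
grasp_force: 0.0
```

```bash
python3 - <<'E'
from h import *
np.set_printoptions(precision=4,suppress=True)
st(); c=cam('wrist','wf.png'); im=c['img'].astype(int); r,g,b=im[...,0],im[...,1],im[...,2]
m=((g/np.maximum(r,1)>.82)&(r>150)&(b/np.maximum(r,1)<.85)).astype(np.uint8)
gray=cv2.cvtColor(c['img'],cv2.COLOR_RGB2GRAY).astype(float)
for x,T0,u in((.3822,.3117,-.0967),(.4861,.3101,-.0975),(.5944,.3048,-.0985)):
    f=T0-u
    for nm,p in (('ribF',[x,f-.1085,.153]),('rimF',[x-.025,f-.115,.100]),('wallBk',[x+.028,f,.130])):
        q=proj(c,p); col=gray[:,int(round(q[0]))-1:int(round(q[0]))+2].mean(1); v=int(q[1]); lo=max(v-9,0); d=np.diff(col[lo:v+10])
        k=np.argsort(-abs(d))[:3]; print(round(x,3),nm,q.round(1),[(float(lo+i+.5),int(d[i])) for i in k])
E
```

```text
t 43.85 pos [0.4758 0.1042 0.3379] yline -0.017 z [-0.005  0.383 -0.924] tilt(rx) -0.393 F [-0.1  0.8 -0.6] q [ 0.77  0.2  -0.98  1.89 -0.25  1.09 -0.1 ] w 0.497 0.0
0.382 ribF [241.4  86.4] [(92.5, -89), (91.5, -50), (93.5, -26)]
0.382 rimF [234.4 110.6] [(113.5, -120), (108.5, 120), (109.5, 44)]
0.382 wallBk [268.5  17.1] [(20.5, 98), (24.5, -92), (19.5, 58)]
0.486 ribF [327.3  85.2] [(92.5, -97), (91.5, -60), (93.5, -8)]
0.486 rimF [308.9 109.6] [(113.5, -123), (112.5, -38), (114.5, -19)]
0.486 wallBk [346.7  15.8] [(20.5, 91), (23.5, -52), (19.5, 51)]
0.594 ribF [417.7  86.6] [(92.5, -80), (91.5, -73), (93.5, 30)]
0.594 rimF [387.1 111. ] [(113.5, -122), (108.5, 59), (112.5, -38)]
0.594 wallBk [428.9  16.8] [(24.5, -90), (20.5, 72), (23.5, -71)]
```

All three trays read the same relative to the board: rib fronts at v 92.5, rim fronts at 113.5 and wall edges at 20.5. They match the contact heights, so they are seated. Now the lamp swings back.

Emit:
jog_arm(deltas=[[0.02, -0.02, 0.015, -0.1, 0, 0, 1], [0.02, -0.02, 0.015, -0.1, 0, 0, 1], [0.02, -0.02, 0.015, -0.1, 0, 0, 1], [0.02, -0.02, 0.007, -0.095, 0, 0, 1], [0.025, -0.024, 0, 0, 0, 0.1, 1], [0.025, -0.024, 0, 0, 0, 0.1, 1], [0.025, -0.024, 0, 0, 0, 0.1, 1], [0.025, -0.024, 0, 0, 0, 0.1, 1], [0.026, -0.024, 0, 0, 0, 0.1, 1], [0, 0, 0, 0, 0, 0.1, 1]])

```text
t: 44.9
eef_pos: [0.6849, -0.0986, 0.3881]
tool_rot: [-0.001, 0.475, 0.88, -0.003]
contact_force: [-0.2, -0.7, -0.4]
gripper_width: 0.999
grasp_force: 0.0
```

Emit:
jog_arm(deltas=[[0, 0, 0, 0, 0, 0, 1], [0, 0, 0, 0, 0, 0, 1]])

```text
t: 45.1
eef_pos: [0.6822, -0.0933, 0.3902]
tool_rot: [-0.001, 0.475, 0.88, -0.002]
contact_force: [0.1, 0.1, -0.4]
gripper_width: 1.0
grasp_force: 0.0
```

```bash
python3 - <<'E'
from h import *
st(); c=cam('wrist','wp.png'); im=c['img'].astype(int); p=proj(c,[.682,-.0955,.304]); print(p)
u,v=p.astype(int); sub=c['img'][max(v-45,0):v+45,u-60:u+60]
dark=(sub.max(2)<95).astype(np.uint8); n,l,s,cen=cv2.connectedComponentsWithStats(dark)
for i in range(1,n):
    if s[i,4]>100: print(s[i].tolist(),(cen[i]+[u-60,max(v-45,0)]).round(1))
h=cv2.cvtColor(c['img'],cv2.COLOR_RGB2HSV); y=cv2.inRange(h,(20,150,120),(30,255,255)); n,l,s,cen=cv2.connectedComponentsWithStats(y)
for i in range(1,n):
    if s[i,4]>300: print('yel',s[i].tolist(),cen[i].round(1))
print(proj(c,[.728,.046,.254]),proj(c,[.639,-.23,.245]))
E
```

```text
t 45.1 pos [ 0.6822 -0.0933  0.3902] yline 0.58 z [-0.003 -0.002 -1.   ] tilt(rx) 0.002 F [ 0.1  0.1 -0.4] q [ 0.59  0.56 -0.88  1.29  0.42  1.49  0.32] w 1.0 0.0
[318.75296193 216.11881759]
[48, 21, 28, 31, 680] [319.5 208. ]
[33, 68, 29, 18, 234] [305.4 247.8]
yel [59, 276, 70, 29, 353] [100.9 289.7]
[455.74025773  93.4698421 ] [216.2926907  276.16518465]
```

The peg is where it was left, with its blob around (320,208). I'll grip it and swing it back.

Emit:
jog_arm(deltas=[[0, -0.002, -0.035, 0, 0, 0, 1], [0, 0, -0.035, 0, 0, 0, 1], [0, 0, -0.026, 0, 0, 0, 1], [0, 0, 0, 0, 0, 0, 0], [0, 0, 0, 0, 0, 0, 0], [0, 0, 0, 0, 0, 0, 0], [0, 0, 0, 0, 0, 0, 0], [0, 0, 0, 0, 0, 0, 0]], newtons=30)

```text
t: 45.95
eef_pos: [0.6833, -0.0971, 0.2963]
tool_rot: [0.001, 0.476, 0.88, -0.001]
contact_force: [-0.4, 1.5, 4.4]
gripper_width: 0.246
grasp_force: 30.0
```

```bash
python3 - <<'E'
from h import *
st(); A=np.array([.728,.046]); p=bot.get_obs()['eef_pos'][:2]; a0=np.arctan2(*(p-A)[::-1]); r=np.linalg.norm(p-A); print(r,a0%(2*np.pi))
t=a0-np.arange(0,1.81,.1); P=A+r*np.c_[np.cos(t),np.sin(t)]; print(np.round(np.diff(P,axis=0),4).tolist())
E
```

```text
t 45.95 pos [ 0.6833 -0.0971  0.2963] yline 0.579 z [ 0.001 -0.002 -1.   ] tilt(rx) 0.002 F [-0.4  1.5  4.4] q [ 0.6   0.61 -0.86  1.42  0.47  1.32  0.29] w 0.246 30.0
0.1499353210009629 4.4093697142856945
[[-0.0141, 0.0052], [-0.0135, 0.0066], [-0.0128, 0.0079], [-0.0119, 0.0091], [-0.0109, 0.0102], [-0.0099, 0.0113], [-0.0087, 0.0122], [-0.0074, 0.013], [-0.0061, 0.0137], [-0.0047, 0.0142], [-0.0032, 0.0146], [-0.0018, 0.0149], [-0.0003, 0.015], [0.0012, 0.0149], [0.0027, 0.0147], [0.0042, 0.0144], [0.0056, 0.0139], [0.007, 0.0133]]
```

Emit:
jog_arm(deltas=[[-0.0141, 0.0052, 0, 0, 0, -0.1, 0], [-0.0135, 0.0066, 0, 0, 0, -0.1, 0], [-0.0128, 0.0079, 0, 0, 0, -0.1, 0], [-0.0119, 0.0091, 0, 0, 0, -0.1, 0], [-0.0109, 0.0102, 0, 0, 0, -0.1, 0], [-0.0099, 0.0113, 0, 0, 0, -0.1, 0], [-0.0087, 0.0122, 0, 0, 0, -0.1, 0], [-0.0074, 0.013, 0, 0, 0, -0.1, 0], [-0.0061, 0.0137, 0, 0, 0, -0.1, 0], [-0.0047, 0.0142, 0, 0, 0, -0.1, 0]])

```text
t: 46.95
eef_pos: [0.585, 0.0073, 0.2963]
tool_rot: [-0.0, 0.84, 0.543, 0.003]
contact_force: [12.3, 3.4, -3.2]
gripper_width: 0.246
grasp_force: 29.8
```

Emit:
jog_arm(deltas=[[-0.0032, 0.0146, 0, 0, 0, -0.1, 0], [-0.0018, 0.0149, 0, 0, 0, -0.1, 0], [-0.0003, 0.015, 0, 0, 0, -0.1, 0], [0.0012, 0.0149, 0, 0, 0, -0.1, 0], [0.0027, 0.0147, 0, 0, 0, -0.1, 0], [0.0042, 0.0144, 0, 0, 0, -0.1, 0], [0.0056, 0.0139, 0, 0, 0, -0.1, 0], [0.0035, 0.0067, 0, 0, 0, -0.05, 0], [0, 0, 0, 0, 0, 0, 0], [0, 0, 0, 0, 0, 0, 0]])

```text
t: 47.95
eef_pos: [0.5962, 0.1146, 0.2963]
tool_rot: [-0.002, 0.98, 0.199, 0.002]
contact_force: [4.3, 0.1, 6.0]
gripper_width: 0.245
grasp_force: 30.5
```

```bash
python3 - <<'E'
from h import *
st(); A=np.array([.728,.046]); p=bot.get_obs()['eef_pos'][:2]; print(np.arctan2(*(p-A)[::-1]))
E
```

```text
t 47.95 pos [0.5962 0.1146 0.2963] yline -1.171 z [ 0.003  0.004 -1.   ] tilt(rx) -0.004 F [4.3 0.1 6. ] q [ 0.17  0.39 -0.61  1.65  0.24  1.18 -1.66] w 0.245 30.5
2.66192709325703
```

Emit:
jog_arm(deltas=[[0.005, 0.009, 0, 0, 0, -0.07, 0], [0, 0, 0, 0, 0, 0, 0], [0, 0, 0, 0, 0, 0, 1], [0, 0, 0, 0, 0, 0, 1], [0, 0, 0, 0, 0, 0, 1], [0, 0, 0, 0, 0, 0, 1], [0, 0, 0.03, 0, 0, 0, 1], [0, 0, 0.04, 0, 0, 0, 1], [0, 0, 0.04, 0, 0, 0, 1], [0, 0, 0, 0, 0, 0, 1]])

```text
t: 48.95
eef_pos: [0.6008, 0.1246, 0.4104]
tool_rot: [-0.003, 0.986, 0.164, 0.004]
contact_force: [-0.1, 0.7, -0.2]
gripper_width: 1.0
grasp_force: 0.0
```

Emit:
jog_arm(deltas=[[0, -0.04, 0.01, 0, 0, 0, 1], [0, -0.04, 0.01, 0, 0, 0, 1], [0, -0.04, 0, 0, 0, 0, 1], [0, -0.04, 0, 0, 0, 0, 1], [0, 0, 0, 0, 0, 0, 1], [0, 0, 0, 0, 0, 0, 1], [0, 0, 0, 0, 0, 0, 1]])

```text
t: 49.65
eef_pos: [0.5989, -0.0352, 0.4239]
tool_rot: [-0.002, 0.986, 0.165, -0.001]
contact_force: [-0.3, -0.5, 0.0]
gripper_width: 1.003
grasp_force: 0.0
```

```bash
python3 - <<'E'
from h import *
st()
c=cam('scene','sf.png'); h=cv2.cvtColor(c['img'],cv2.COLOR_RGB2HSV); y=cv2.inRange(h,(17,140,120),(30,255,255)); n,l,s,cen=cv2.connectedComponentsWithStats(y)
a=cv2.cvtColor(cv2.imread('pics/scene0.png'),cv2.COLOR_BGR2HSV)
n2,l2,s2,c2=cv2.connectedComponentsWithStats(cv2.inRange(a,(17,140,120),(30,255,255)))
print([(q.tolist()) for q in s[1:] if q[4]>150],[(q.tolist()) for q in s2[1:] if q[4]>150])
# bystanders: difference with the first frame away from trays/lamp/robot
d=cv2.absdiff(cv2.imread('pics/scene0.png'),cv2.imread('pics/sf.png')).max(2)
for nm,p in dict(cup=(298,164),candle=(276,210),coaster=(346,271),bowl=(206,199),cards=(292,134)).items(): print(nm,d[p[1]-8:p[1]+8,p[0]-8:p[0]+8].mean().round(1))
E
```

```text
t 49.65 pos [ 0.5989 -0.0352  0.4239] yline -1.239 z [-0.002  0.005 -1.   ] tilt(rx) -0.005 F [-0.3 -0.5  0. ] q [ 0.38  0.3  -0.55  1.47  0.15  1.42 -1.41] w 1.003 0.0
[[500, 37, 18, 21, 194], [208, 123, 30, 41, 470], [301, 207, 103, 49, 1278]] [[498, 37, 19, 21, 191], [208, 123, 28, 41, 422], [300, 199, 99, 56, 1235]]
cup 64.6
candle 5.9
coaster 7.3
bowl 6.9
cards 153.0
```

```bash
python3 -c "
from station import bot
print(bot.hand_in())"
```

```text
the job is handed in; nothing more can be done
None
```

The job is handed in at about 50 s of the 210 s allowed: all three trays hang seated, both jar lids are home, and the lamp arm is back over the place in front of the board. My last look could not confirm the cup and cards; those spots had changed in the picture (probably the arm in front of them), though no move went near them.

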